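Put the spectrometer lamps away upright in their holder

ROBOT

A 6-joint arm with a two-finger parallel gripper is mounted at the origin on the work surface. World frame = base frame: x ahead of the robot, y to its left, z up, the work surface at z = 0. Lengths are in m, angles in rad, forces in N, time in s.
With the tool pointing down it reaches from about 0.375 to 0.9 m from the base axis. Payload 3.1 kg.
Tool frame: the origin (TCP) lies midway between the tips of the shut fingers; the grasp point (between the pads) lies 19 mm behind it; z points along the fingers, y is the line along which they close (so a half turn about z gives the same grasp; the last joint's range is limited). The gripper opens to 87 mm and grips with 3 to 60 N. Pads are 19 mm wide; open, the fingers measure 117 mm over their backs; the gripper's body (75 mm by 190 mm) begins 51 mm behind the grasp point.
Start: joints at [-1.391, 0.527, 1.433, -0, 1.181, -0.178], TCP at [0.219, -0.585, 0.223] pointing down, gripper open.
Joint ranges: [-3.08, 3.08], [-0.75, 2.2], [0.22, 2.44], [-1.43, 4.57], [0, 2.65], [-2.85, 2.85]. Speed limits (rad/s): [2.79, 2.79, 3.14, 3.14, 3.14, 3.14].

INTERFACE

Orientations are given as a unit quaternion [x, y, z, w].
In Python, from rig import robot gives the robot as it stands. The module is installed in compiled form; this text tells all that it offers.
- The arm moves only by the tool play_rows, never from a script. Its arguments are lists of equal length, an entry for each row: "gripper": the closure, from -1 (fully open) to 1 (shut); "delta_pos": the shift along the tool's x, y, z in cm, a list of three; "turn": the turn, a rotation vector about the tool's x, y, z in rad, a list of three. A call has 1 to 12 rows; each row is the pose to reach, as a shift and turn from the pose commanded when the call began, along the tool's axes at that moment; what a row does not reach only later rows make up. A row lasts 1/8 s, in which the tool goes at most 62.5 mm and 10.7 degrees, less where a joint would pass 70% of its speed; a pose out of reach is approached as far as the arm can. A call with a gripper value outside its range is refused whole. The fingers move at their own pace and stop on an object; "squeeze" is the grip in N (left out, the last holds). Time passes only in rows, so rows that repeat a pose let the fingers close. It gives the time, the measured TCP pose, the force, the opening and the grip force at its end, in the units of the state.
- robot.get_obs(): the state, without advancing time (a new reading comes with each control period).
- robot.camera(name): name is "scene" or "top"; returns a dict with "color" (400x640x3 uint8, red, green, blue), "vfov" (degrees; the focal length in pixels is half the picture's height over the tangent of half this angle, whatever the lens; pixels are square), "cx", "cy" (the principal point, pixels), "R" (3x3) and "t" (3): a world point X has camera coordinates R X + t. Camera axes: x right, y down, z forward; pixel columns grow to the right and rows downward; lengths in m; the calibration is good to about 2 mm. A picture is of the moment at which its call begins. There is no depth.
- robot.hand_in(): hands the job in; it is judged then, once.
The state is a dict: "time": time; "q": joint angles; "joint_velocities": joint speeds; "joint_torque": joint torques, N m; "position": TCP position; "tool_rot": TCP orientation; "ft_force": force on the tool from outside, world axes, zero at the start; "moment": the same for the moment, N m; "grip_width": finger opening in m; "grip_force": force on a finger pad.
Only numpy, scipy, OpenCV 4.12 (cv2) and the standard library are available. Lean on these libraries where they do the work, as an engineer would, in place of code of your own. Each camera call takes 0.05 s, during which the arm holds its last target. There are 200 camera calls.

TASK

Stand the three lamps that lie on the bench in the lamp holder, black base down and window up, one fully down in each well, in order of length with the longest in the well next to the raised end plate and the shortest at the other end. They are glass: lower each gently down into its well rather than letting it fall in from the rim, and leave all the other glassware and jars where they stand.

Things in the scene. Friction and masses are not known exactly. Their poses are not given: they have to be found in the camera images.
- lamp_short: shortest of three rigid glass lamps, 115 mm long, 38 mm in diameter; its last 32 mm at -x is a black eight-sided base (38 mm over flats, 41 over corners), its +x end a flat window with a steel ring. 104 g, may vary by a third. Origin on the axis at mid-length; x runs from base to window. Starts lying on the bench, axis 19 mm up
- lamp_short_foot (a point): centre of the flat underside of the short lamp's base, 57.5 mm from its origin towards -x
- lamp_medium: middle-length of three rigid glass lamps, 140 mm long, 38 mm in diameter; its last 32 mm at -x is a black eight-sided base (38 mm over flats, 41 over corners), its +x end a flat window with a steel ring. 126 g, may vary by a third. Origin on the axis at mid-length; x runs from base to window. Starts lying on the bench, axis 19 mm up
- lamp_medium_foot (a point): centre of the flat underside of the medium lamp's base, 70 mm from its origin towards -x
- lamp_long: longest of three rigid glass lamps, 165 mm long, 38 mm in diameter; its last 32 mm at -x is a black eight-sided base (38 mm over flats, 41 over corners), its +x end a flat window with a steel ring. 148 g, may vary by a third. Origin on the axis at mid-length; x runs from base to window. Starts lying on the bench, axis 19 mm up
- lamp_long_foot (a point): centre of the flat underside of the long lamp's base, 82.5 mm from its origin towards -x
- holder: fixed grey plastic block 208 mm long (x), 58 wide (y), 61 high, with three open upright wells in a row along x, each 48 mm square inside and 55 deep (floor 6 mm above the bench), 75 mm apart; walls 5 mm, dividers 27 mm. At its +x end a 6 mm plate rises to 95 mm. Origin on the bench under the middle well; z up
- well_plate_end (a point): centre of the floor of the well next to the raised end plate (holder x = +75 mm, 6 mm above the bench)
- well_middle (a point): centre of the floor of the middle well (holder x = 0)
- well_plain_end (a point): centre of the floor of the well at the end without a plate (holder x = -75 mm)
- beaker: small glass beaker, 42 mm in diameter, 40 mm high, standing loose; origin at the centre of its underside, z up. Bystander
- jar: small brown glass jar with a white cap, 42 mm in diameter, 38 mm high, loose; origin at the centre of its underside, z up. Bystander
- crucible: small white ceramic crucible, 44 mm in diameter, 34 mm high, loose; origin at the centre of its underside, z up. Bystander
- meter: fixed white bench meter, box 190 mm (x) by 110 mm (y), 51 mm high with its buttons; origin at the centre of its underside. Bystander
- flask_a: loose glass volumetric flask with a long neck, 60 mm in diameter, 168 mm high with its stopper; origin at the centre of its underside, z up. Bystander
- dish: loose white ceramic evaporating dish, 70 mm in diameter, 18 mm high; origin at the centre of its underside, z up. Bystander
- wash_bottle: loose white plastic bottle, 60 mm in diameter, 150 mm high; origin at the centre of its underside, z up. Bystander
Mind the look-alikes: they are no part of the job. Leave any purple look-alike of the lamp_long alone.

How it is judged:
By the outcome, as a careful person would: the job done as asked, in the order asked, and still so for the second after the job is handed in, with the robot touching nothing.
It also fails if it takes over 72 s, if anything falls off the work surface, if the arm or the gripper's body presses on something with over 40 N, if the wrist force passes 120 N, or if a joint passes its speed limit or range.

## Working session

There is one attempt and no reset: what is moved stays moved. The work goes in short steps, Python scripts to look and compute and a tool call to move; the robot and the scene stay as the last step left them, time stands still between calls to the robot, and variables do not carry over. Pictures are saved under pics/ and viewed, at most 10 in all, crops included, and the job is handed in when it is done.

Besides the shell and the picture viewer there is one more tool, called by a JSON object that holds its "fn" and its "kwargs", one argument or row to a line. play_rows: Moves the arm, as the interface text tells. Its arguments: {"type":"object","properties":{"gripper":{"type":"array","items":{"type":"number"}},"delta_pos":{"type":"array","items":{"type":"array","items":{"type":"number"}}},"turn":{"type":"array","items":{"type":"array","items":{"type":"number"}}},"squeeze":{"type":"number"}},"required":["gripper","delta_pos","turn"]}

```bash
mkdir -p pics; python3 - <<'E'
from rig import robot
import cv2, numpy as np
o=robot.get_obs()
print({k:np.round(o[k],3).tolist() for k in ['time','position','tool_rot','grip_width','ft_force']})
for n in ['scene','top']:
    c=robot.camera(n); cv2.imwrite(f'pics/{n}0.png',c['color'][...,::-1])
    print(n,c['vfov'],c['cx'],c['cy'],np.round(c['R'],4).tolist(),np.round(c['t'],4).tolist(),c.keys())
    np.savez(f'{n}0.npz',**c)
E
```

```text
{'time': 0.0, 'position': [0.219, -0.584, 0.222], 'tool_rot': [0.984, 0.178, 0.0, -0.001], 'grip_width': 0.087, 'ft_force': [0.32, 0.381, 0.138]}
scene 49.07518818714383 317.70375181764337 204.69871749294 [[-0.4899, 0.8717, 0.009], [0.499, 0.2889, -0.817], [-0.7148, -0.3958, -0.5765]] [0.2732, -0.2491, 1.6049] dict_keys(['color', 'vfov', 'cx', 'cy', 'R', 't'])
top 49.66178936968792 318.3926164438124 195.4248681945521 [[-0.0132, -0.9994, -0.0306], [-0.9946, 0.0163, -0.1028], [0.1033, 0.0291, -0.9942]] [0.0317, 0.5945, 1.3057] dict_keys(['color', 'vfov', 'cx', 'cy', 'R', 't'])
```

View pics/top0.png

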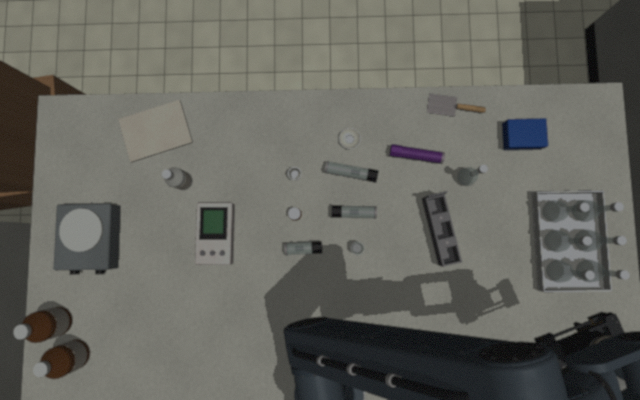

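View pics/scene0.png

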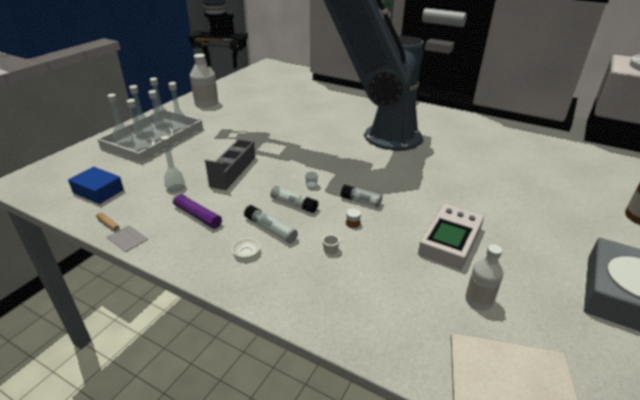

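Candidates (top view px): long lamp (350,172), medium (354,212) and short (302,248). Purple look-alike at (416,154), to be left alone. The holder runs from (435,195) to (450,262), and the plate appears to be at the upper, far-x end. A close crop will check this.

```bash
python3 - <<'E'
import cv2,numpy as np
a=cv2.imread('pics/top0.png')[130:280,270:470]; b=cv2.imread('pics/scene0.png')[130:270,190:390]
a=cv2.resize(a,(800,600),interpolation=cv2.INTER_CUBIC); 
cv2.imwrite('pics/ctop.png',a)
b=cv2.resize(b,(800,560),interpolation=cv2.INTER_CUBIC); cv2.imwrite('pics/cscene.png',b)
E
```

```text
(no output)
```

View pics/ctop.png

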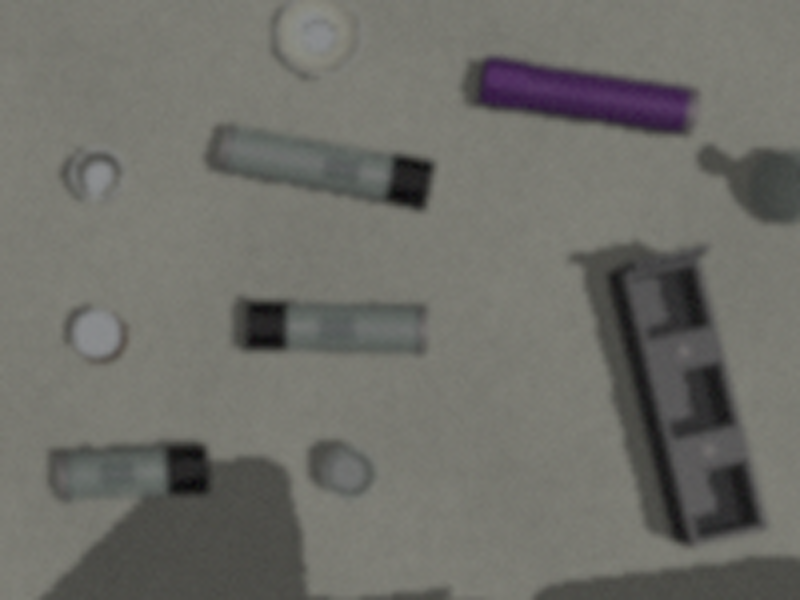

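View pics/cscene.png

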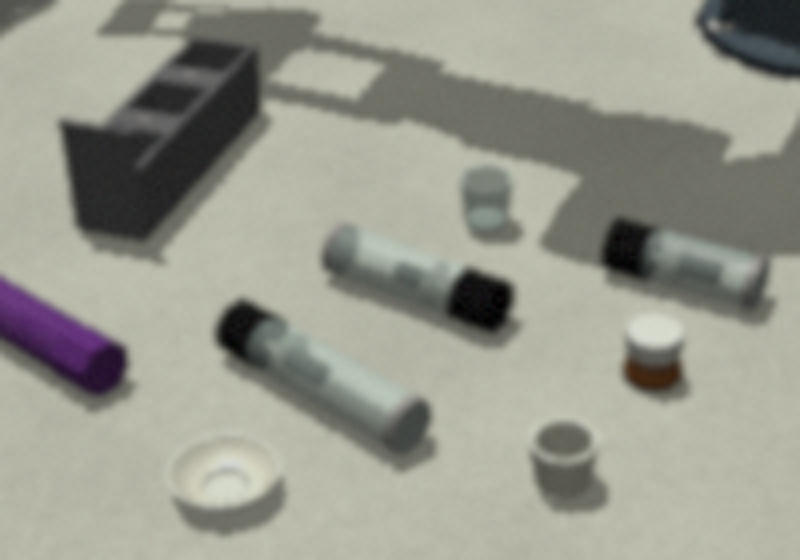

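Top crop: the long lamp is at crop (322,166), base to the right. The medium is at (335,327), base left. The short is at (130,471), base right. The scene crop shows the plate at the far-x end, which is upper in the top view. Next I'll measure the lamp bases by mask and zoom in on the holder.

```bash
cat > h.py <<'E'
import numpy as np,cv2
def ray(c,u,v):
    f=200/np.tan(np.radians(c['vfov'])/2)
    d=c['R'].T@np.array([(u-c['cx'])/f,(v-c['cy'])/f,1]); C=-c['R'].T@c['t']
    return C,d
def onz(c,uv,z):
    C,d=ray(c,*uv); return C+d*(z-C[2])/d[2]
def tri(c1,p1,c2,p2):
    C1,d1=ray(c1,*p1);C2,d2=ray(c2,*p2);d1/=np.linalg.norm(d1);d2/=np.linalg.norm(d2)
    s=np.linalg.lstsq(np.c_[d1,-d2],C2-C1,rcond=None)[0]
    a=C1+s[0]*d1;b=C2+s[1]*d2
    return (a+b)/2,np.linalg.norm(a-b)
def proj(c,X):
    f=200/np.tan(np.radians(c['vfov'])/2); p=c['R']@X+c['t']; return np.array([c['cx']+f*p[0]/p[2],c['cy']+f*p[1]/p[2]])
E
python3 - <<'E'
import numpy as np,cv2
from h import *
T=dict(np.load('top0.npz'));S=dict(np.load('scene0.npz'))
for c in(T,S): print('cam',(-c['R'].T@c['t']).round(3))
def blobs(c,box):
    x0,y0,x1,y1=box; im=c['color'][y0:y1,x0:x1]
    m=((im.max(2)<45)).astype('uint8'); n,l,s,ce=cv2.connectedComponentsWithStats(m)
    return [((ce[i]+[x0,y0]).round(2),s[i,4],s[i,:4].tolist()) for i in range(1,n) if s[i,4]>25]
for r in blobs(T,(270,130,420,280)):print('T',r)
for r in blobs(S,(235,170,400,260)):print('S',r)
a=cv2.resize(T['color'][185:275,415:470,::-1],None,fx=6.6,fy=6.6,interpolation=cv2.INTER_CUBIC)
b=cv2.resize(S['color'][133:195,200:266,::-1],None,fx=6.6,fy=6.6,interpolation=cv2.INTER_CUBIC)
o=np.zeros((600,800,3),'uint8');o[:a.shape[0],:a.shape[1]]=a;o[:b.shape[0],364:364+b.shape[1]]=b
o=cv2.convertScaleAbs(o,alpha=1.6);cv2.imwrite('pics/hold.png',o)
E
```

```text
cam [ 0.457 -0.016  1.36 ]
cam [1.405 0.469 0.719]
T (array([371.93, 175.21]), np.int32(86), [97, 40, 10, 12])
T (array([335.87, 210.95]), np.int32(94), [62, 76, 9, 11])
T (array([316.64, 247.03]), np.int32(97), [42, 112, 10, 11])
S (array([237.2, 172.4]), np.int32(35), [0, 0, 7, 8])
S (array([346.13, 191.85]), np.int32(109), [106, 16, 11, 13])
S (array([309.46, 205.05]), np.int32(146), [67, 29, 15, 13])
S (array([249.41, 211.89]), np.int32(80), [10, 37, 11, 13])
```

View pics/hold.png

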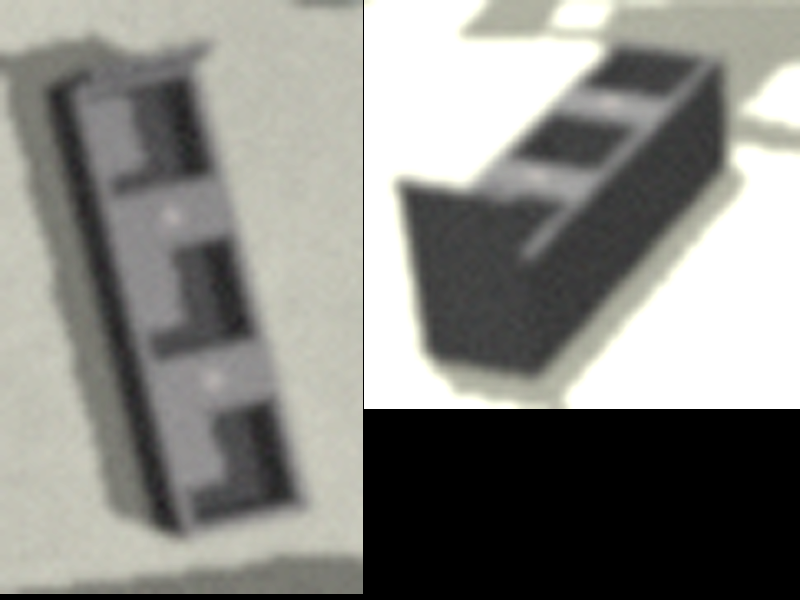

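```bash
python3 - <<'E'
import numpy as np
from h import *
T=dict(np.load('top0.npz'));S=dict(np.load('scene0.npz'))
t=lambda x,y:((x+.5)/6.6-.5+415,(y+.5)/6.6-.5+185)
s=lambda x,y:((x-364+.5)/6.6-.5+200,(y+.5)/6.6-.5+133)
for n,a,b in[('dot+',(171,217),(538,175)),('dot-',(212,379),(610,102)),('cornL',(188,530),(722,60)),('cornR',(307,505),(615,45))]:
    p,e=tri(T,t(*a),S,s(*b)); print(n,p.round(4),round(e,4),'T@.061',onz(T,t(*a),.061).round(4),'S',onz(S,s(*b),.061).round(4))
B={'long':((371.93,175.21),(249.41,211.89),(212,146)),'med':((335.87,210.95),(309.46,205.05),(427,328)),'short':((316.64,247.03),(346.13,191.85),(52,474))}
for k,(a,b,w) in B.items():
    L={'long':.165,'med':.14,'short':.115}[k]
    p,e=tri(T,a,S,b); q=onz(T,a,.021); W=onz(T,((w[0]+.5)/4-.5+270,(w[1]+.5)/4-.5+130),.019)
    d=(W-q)[:2];print(k,'tri',p.round(4),round(e,4),'T',q.round(4),'S',onz(S,b,.02).round(4),'win',W.round(4),'len',np.hypot(*d)+.016,'yaw',np.arctan2(d[1],d[0]))
E
```

```text
dot+ [ 0.52   -0.3415  0.0617] 0.0009 T@.061 [ 0.5198 -0.3413  0.061 ] S [ 0.5192 -0.3429  0.061 ]
dot- [ 0.4471 -0.3566  0.0622] 0.001 T@.061 [ 0.4468 -0.3565  0.061 ] S [ 0.4455 -0.3586  0.061 ]
cornL [ 0.3791 -0.3425  0.0586] 0.0024 T@.061 [ 0.3799 -0.3429  0.061 ] S [ 0.3826 -0.3383  0.061 ]
cornR [ 0.3906 -0.3978  0.0574] 0.0015 T@.061 [ 0.3903 -0.3961  0.061 ] S [ 0.3962 -0.3939  0.061 ]
long tri [ 0.6593 -0.1487  0.0209] 0.0095 T [ 0.6566 -0.1447  0.021 ] S [ 0.6601 -0.1542  0.02  ] win [0.6885 0.0087 0.019 ] len 0.17272604516969148 yaw 1.3659056429825005
med tri [ 0.5473 -0.0312  0.0171] 0.0018 T [ 0.5466 -0.0304  0.021 ] S [ 0.5512 -0.03    0.02  ] win [ 0.5428 -0.1557  0.019 ] len 0.14135376014710416 yaw -1.6017281242674757
short tri [0.4371 0.029  0.0179] 0.0041 T [0.4363 0.0307 0.021 ] S [0.441  0.0285 0.02  ] win [0.4343 0.136  0.019 ] len 0.12129718480223727 yaw 1.5902541381087194
```

{"fn": "play_rows", "kwargs": {
  "gripper": [-0.38, -0.38, -0.38, -0.38, -0.38, -0.38, -0.38, -0.38, -0.38, -0.38, -0.38, -0.38],
  "delta_pos": [
    [62.4, -35.4, 7],
    [62.4, -35.4, 7],
    [62.4, -35.4, 7],
    [62.4, -35.4, 7],
    [62.4, -35.4, 7],
    [62.4, -35.4, 7],
    [62.4, -35.4, 7],
    [62.4, -35.4, 7],
    [62.4, -35.4, 7],
    [62.4, -35.4, 7],
    [62.4, -35.4, 7],
    [62.4, -35.4, 7]
  ],
  "turn": [
    [0, 0, -1.008],
    [0, 0, -1.008],
    [0, 0, -1.008],
    [0, 0, -1.008],
    [0, 0, -1.008],
    [0, 0, -1.008],
    [0, 0, -1.008],
    [0, 0, -1.008],
    [0, 0, -1.008],
    [0, 0, -1.008],
    [0, 0, -1.008],
    [0, 0, -1.008]
  ],
  "squeeze": 35
}}

```text
time: 1.6
position: [0.6806, -0.0314, 0.1515]
tool_rot: [0.775, 0.633, -0.0, -0.0]
ft_force: [0.2, -1.1, 0.6]
grip_width: 0.0602
grip_force: 0.0
```

```bash
cat > m.py <<'E'
import json,numpy as np
from rig import robot
from scipy.spatial.transform import Rotation as Rot
def log():
    o=robot.get_obs(); o={k:np.array(v).tolist() for k,v in o.items()}
    open('log.jsonl','a').write(json.dumps(o)+'\n'); return o
def down(psi): # tool down, tool x at world yaw psi
    return Rot.from_matrix(np.c_[[np.cos(psi),np.sin(psi),0],[np.sin(psi),-np.cos(psi),0],[0,0,-1]])
def delta(p,R):
    o=log(); R0=Rot.from_quat(o['tool_rot'])
    print('cm',(R0.inv().apply(np.array(p)-o['position'])*100).round(2),'turn',(R0.inv()*R).as_rotvec().round(3))
def st():
    o=log(); print(*[(k,np.round(o[k],4).tolist()) for k in ['time','q','position','tool_rot','grip_width','grip_force','ft_force']],sep='\n')
E
python3 -c "
from m import *
st(); delta([.6795,-.0342,.006],down(1.366))"
```

```text
('time', 1.6)
('q', [-0.21, 0.681, 1.3428, 0.0005, 1.1184, -0.009])
('position', [0.6806, -0.0314, 0.1515])
('tool_rot', [0.7745, 0.6325, -0.0, -0.0004])
('grip_width', 0.0602)
('grip_force', 0.0)
('ft_force', [0.2442, -1.0955, 0.5708])
cm [-0.3  -0.05 14.55] turn [-0.001 -0.     0.004]
```

{"fn": "play_rows", "kwargs": {
  "gripper": [-0.38, -0.38, -0.38, -0.38, -0.38, 1, 1, 1, 1, 1],
  "delta_pos": [
    [-0.3, 0, 5],
    [-0.3, 0, 10],
    [-0.3, 0, 13],
    [-0.3, 0, 14.5],
    [-0.3, 0, 14.5],
    [-0.3, 0, 14.5],
    [-0.3, 0, 14.5],
    [-0.3, 0, 14.5],
    [-0.3, 0, 14.5],
    [-0.3, 0, 14.5]
  ],
  "turn": [
    [0, 0, 0],
    [0, 0, 0],
    [0, 0, 0],
    [0, 0, 0],
    [0, 0, 0],
    [0, 0, 0],
    [0, 0, 0],
    [0, 0, 0],
    [0, 0, 0],
    [0, 0, 0]
  ],
  "squeeze": 35
}}

```text
time: 2.85
position: [0.6799, -0.0377, 0.0089]
tool_rot: [0.775, 0.632, 0.001, 0.001]
ft_force: [-0.2, 0.2, 6.0]
grip_width: 0.0373
grip_force: 35.0
```

```bash
python3 -c "
from m import *
st()"
```

```text
('time', 2.85)
('q', [-0.2191, 0.865, 1.4132, -0.0, 0.8608, -0.0154])
('position', [0.6799, -0.0377, 0.0089])
('tool_rot', [0.7754, 0.6315, 0.0008, 0.001])
('grip_width', 0.0373)
('grip_force', 34.9563)
('ft_force', [-0.2445, 0.2122, 6.0022])
```

{"fn": "play_rows", "kwargs": {
  "gripper": [1, 1, 1, 1, 1, 1, 1, 1, 1],
  "delta_pos": [
    [0, 0, -3],
    [0, 0, -7],
    [0, 0, -11],
    [0, 0, -15],
    [0, 0, -19],
    [0, 0, -21],
    [0, 0, -21],
    [0, 0, -21],
    [0, 0, -21]
  ],
  "turn": [
    [0, 0, 0],
    [0, 0, 0],
    [0, 0.1, 0],
    [0, 0.25, 0],
    [0, 0.4, 0],
    [0, 0.55, 0],
    [0, 0.6, 0],
    [0, 0.6, 0],
    [0, 0.6, 0]
  ]
}}

```text
time: 3.98
position: [0.6784, -0.037, 0.217]
tool_rot: [0.741, 0.603, 0.229, -0.187]
ft_force: [-0.5, -0.4, -1.4]
grip_width: 0.0372
grip_force: 34.9
```

```bash
python3 -c "
from m import *
st()"
```

```text
('time', 3.975)
('q', [-0.4744, 0.6602, 1.3488, 0.5897, 1.3567, -0.4657])
('position', [0.6784, -0.037, 0.217])
('tool_rot', [0.7408, 0.6033, 0.2285, -0.1871])
('grip_width', 0.0372)
('grip_force', 34.9164)
('ft_force', [-0.5159, -0.4273, -1.4287])
```

```bash
cat > kin.py <<'E'
import json,numpy as np
from scipy.spatial.transform import Rotation as Rot
from scipy.optimize import least_squares
rz=lambda a:Rot.from_euler('z',a).as_matrix(); ry=lambda a:Rot.from_euler('y',a).as_matrix()
def chain(q):
    A=rz(q[0]);B=A@ry(q[1]);C=B@ry(q[2]);D=C@rz(q[3]);E=D@ry(q[4]);F=E@rz(q[5]+np.pi/2)
    return A,B,C,D,E,F
def cols(q):
    A,B,C,D,E,F=chain(q); e=np.eye(3)
    return np.c_[A[:,1],B[:,2],C[:,0],C[:,2],D[:,1],E[:,2],A[:,2],A[:,0]]
def data():
    L=[json.loads(l) for l in open('log.jsonl')]
    L.insert(0,dict(q=[-1.391,.527,1.433,0,1.181,-.178],position=[.219,-.585,.223],tool_rot=[.984,.178,0,-.001])); return L
def fit(P=None):
    D=data(); M=np.vstack([cols(d['q']) for d in D]); y=np.hstack([d['position'] for d in D])
    x0=np.array([.11,.4,0,.4,0,.2,.2,0]); lam=1e-3   # light ridge toward a prior
    x=np.linalg.lstsq(np.vstack([M,lam*np.eye(8)]),np.hstack([y,lam*x0]),rcond=None)[0]
    return x,np.abs(M@x-y).max(),np.linalg.svd(M)[1]
LO=np.array([-3.08,-.75,.22,-1.43,0,-2.85]);HI=np.array([3.08,2.2,2.44,4.57,2.65,2.85])
def ik(x,p,R,q0):
    f=lambda q:np.r_[(cols(q)@x-p)*5,(Rot.from_matrix(chain(q)[5].T)*R).as_rotvec()]
    s=least_squares(f,np.clip(q0,LO+1e-3,HI-1e-3),bounds=(LO,HI)); return s.x,np.abs(s.fun).max()
E
python3 - <<'E'
from kin import *
for d in data()[::1]: print((Rot.from_matrix(chain(d['q'])[5]).inv()*Rot.from_quat(d['tool_rot'])).magnitude().round(4),end=' ')
x,e,s=fit();print(x.round(4),e,s.round(3))
E
```

```text
Traceback (most recent call last):
AttributeError: 'float' object has no attribute 'round'
```

```bash
python3 - <<'E'
from kin import *
print([round(float((Rot.from_matrix(chain(d['q'])[5]).inv()*Rot.from_quat(d['tool_rot'])).magnitude()),4) for d in data()])
x,e,s=fit();print(x.round(4),e,s.round(3))
E
```

```text
[0.0026, 0.0, 0.0, 0.0, 0.0]
[ 1.110e-01  5.915e-01  1.167e-01  3.913e-01 -1.000e-04  3.055e-01
  2.736e-01 -7.000e-04] 0.00010875366925047758 [4.329 3.319 3.132 0.488 0.361 0.186 0.171 0.06 ]
```

```bash
cat > scan.py <<'E'
from kin import *
W={'long':([.557,-.3339],.131,1),'med':([.4835,-.3491],.111,-1),'short':([.4105,-.3643],.102,1)}
def Rh(phi,up,tilt=0): # tool z heading phi, tilt>0 dips below horizontal; lamp stays upright only for tilt=0
    h=np.array([np.cos(phi),np.sin(phi),0]); u=np.array([0,0,up*1.]); return Rot.from_matrix(np.c_[u,np.cross(h,u),h])
E
python3 - <<'E'
from scan import *
x,_,_=fit(); q=data()[-1]['q']
for n,(xy,z,up) in W.items():
  for deg in range(-180,180,20):
    h=np.array([np.cos(np.radians(deg)),np.sin(np.radians(deg)),0])
    best=None
    for dz in(0,):
      for q4 in(-1,.8,1.6,2.5,3.5):
       for q6 in(-1.6,0,1.6):
        s,e=ik(x,np.r_[xy,z]+.019*h,Rh(np.radians(deg),up),np.r_[-.6,.8,1.5,q4,1.2,q6])
        if e<1e-3:
            m=np.min(np.minimum(s-LO,HI-s))
            if best is None or m>best[0]: best=(m,s)
    if best: print(n,deg,best[1].round(2),round(best[0],2))
E
```

```text
long -180 [-0.5   1.38  0.57 -0.97  2.52 -2.45] 0.13
long -160 [-0.41  1.31  0.78 -1.09  2.25 -2.45] 0.34
long -140 [-0.33  1.23  1.03 -1.2   1.98 -2.37] 0.23
long -120 [-0.28  1.16  1.3  -1.38  1.72 -2.23] 0.05
long -80 [-0.32  1.11  1.82  4.23  1.47 -1.76] 0.34
long -60 [-0.47  1.14  2.03  3.72  1.6  -1.55] 0.41
long -40 [-0.72  1.2   2.16  3.12  1.79 -1.58] 0.28
long -20 [-0.99  1.2   2.15  2.49  1.74 -1.7 ] 0.29
long 0 [-1.15  1.14  2.01  1.99  1.58 -1.58] 0.43
long 20 [-1.2   1.11  1.8   1.59  1.57 -1.33] 0.64
long 40 [-1.17  1.12  1.54  1.3   1.71 -1.11] 0.9
long 60 [-1.11  1.17  1.28  1.1   1.93 -0.96] 0.72
long 80 [-1.02  1.24  1.01  0.95  2.19 -0.88] 0.46
long 100 [-0.92  1.32  0.76  0.81  2.46 -0.88] 0.19
med -180 [-0.56  1.32  0.82 -0.86  2.37  0.88] 0.28
med -160 [-0.46  1.26  1.01 -1.02  2.12  0.86] 0.41
med -140 [-0.38  1.2   1.24 -1.18  1.88  0.93] 0.25
med -120 [-0.34  1.16  1.49 -1.4   1.66  1.08] 0.03
med -100 [-0.33  1.14  1.74  4.56  1.53  1.31] 0.01
med -80 [-0.41  1.18  1.98  4.13  1.58  1.58] 0.44
med -60 [-0.61  1.27  2.17  3.6   1.84  1.7 ] 0.27
med -40 [-0.9
[... 686 characters left out ...]
  1.56 -1.63] 0.1
short -80 [-0.53  1.26  2.13  4.02  1.73 -1.38] 0.31
short -60 [-0.8   1.42  2.31  3.44  2.14 -1.41] 0.13
short -40 [-1.19  1.51  2.38  2.51  2.21 -1.99] 0.06
short -20 [-1.46  1.39  2.29  1.97  1.8  -2.06] 0.15
short 0 [-1.54  1.25  2.09  1.61  1.58 -1.77] 0.35
short 20 [-1.51  1.17  1.86  1.29  1.6  -1.47] 0.58
short 40 [-1.43  1.16  1.62  1.04  1.76 -1.26] 0.82
short 60 [-1.33  1.19  1.39  0.85  1.97 -1.16] 0.68
short 80 [-1.21  1.23  1.18  0.67  2.18 -1.14] 0.47
short 100 [-1.09  1.28  1.01  0.45  2.38 -1.24] 0.27
short 120 [-0.97  1.31  0.89  0.13  2.51 -1.47] 0.14
short 140 [-0.85  1.32  0.86 -0.26  2.52 -1.79] 0.13
short 160 [-0.73  1.3   0.91 -0.59  2.41 -2.04] 0.24
```

```bash
python3 - <<'E'
from scan import *
from m import delta
x,_,_=fit(); q=data()[-1]['q']
phi=np.radians(25); h=np.r_[np.cos(phi),np.sin(phi),0]
p=np.r_[.557,-.3339,.25]+.019*h
print(p, ik(x,p,Rh(phi,1),np.r_[-1.2,1,1.5,1.4,1.6,-1.2]))
delta(p,Rh(phi,1))
T=dict(np.load('top0.npz'))
from h import onz
print(onz(T,(463,177),.03))
E
```

```text
[ 0.57421985 -0.32587025  0.25      ] (array([-1.19762109,  0.87902508,  1.7824055 ,  1.51476516,  1.59995477,
       -1.09145142]), np.float64(5.459521723594206e-14))
cm [-23.23  -4.37 -19.88] turn [-0.855  0.899  0.45 ]
[ 0.64469451 -0.42300287  0.03      ]
```

{"fn": "play_rows", "kwargs": {
  "gripper": [1, 1, 1, 1, 1, 1, 1, 1, 1, 1, 1, 1],
  "delta_pos": [
    [-23.2, -4.4, -19.9],
    [-23.2, -4.4, -19.9],
    [-23.2, -4.4, -19.9],
    [-23.2, -4.4, -19.9],
    [-23.2, -4.4, -19.9],
    [-23.2, -4.4, -19.9],
    [-23.2, -4.4, -19.9],
    [-23.2, -4.4, -19.9],
    [-23.2, -4.4, -19.9],
    [-23.2, -4.4, -19.9],
    [-23.2, -4.4, -19.9],
    [-23.2, -4.4, -19.9]
  ],
  "turn": [
    [-0.855, 0.899, 0.45],
    [-0.855, 0.899, 0.45],
    [-0.855, 0.899, 0.45],
    [-0.855, 0.899, 0.45],
    [-0.855, 0.899, 0.45],
    [-0.855, 0.899, 0.45],
    [-0.855, 0.899, 0.45],
    [-0.855, 0.899, 0.45],
    [-0.855, 0.899, 0.45],
    [-0.855, 0.899, 0.45],
    [-0.855, 0.899, 0.45],
    [-0.855, 0.899, 0.45]
  ]
}}

```text
time: 5.48
position: [0.5745, -0.3262, 0.2514]
tool_rot: [0.69, 0.154, 0.691, -0.153]
ft_force: [1.5, 0.1, -1.0]
grip_width: 0.0374
grip_force: 34.9
```

```bash
python3 - <<'E'
from m import *
import cv2
st()
cs={n:robot.camera(n) for n in('scene','top')}
for n,c in cs.items(): np.savez(f'{n}1.npz',**c)
from h import proj
gp=np.array([.557,-.3339,.25])
for n,c in cs.items(): print(n,proj(c,gp).round(1),proj(c,gp-[0,0,.125]).round(1),proj(c,gp+[0,0,.04]).round(1))
a=cv2.resize(cs['scene']['color'][40:240,130:330,::-1],(600,600),interpolation=cv2.INTER_CUBIC)
cv2.imwrite('pics/s1.png',a)
E
```

```text
('time', 5.475)
('q', [-1.1973, 0.8755, 1.7825, 1.5154, 1.6012, -1.0901])
('position', [0.5745, -0.3262, 0.2514])
('tool_rot', [0.6897, 0.1538, 0.6909, -0.1525])
('grip_width', 0.0374)
('grip_force', 34.9124)
('ft_force', [1.5442, 0.1081, -0.9815])
scene [211.9 105. ] [217.6 146. ] [210.   90.8]
top [455.5 199.1] [442.9 203.2] [460.1 197.5]
```

View pics/s1.png

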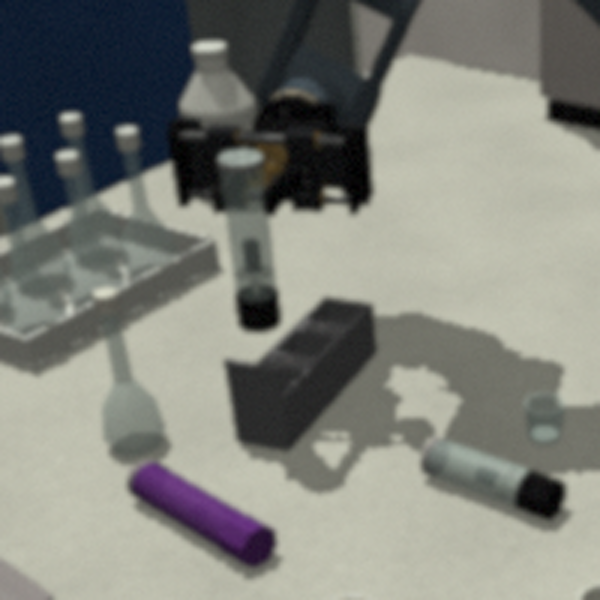

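The lamp hangs upright: foot near (217,146), window near (210,93), base over the plate-end well. I'll check the base centroid numerically before lowering.

```bash
cat > chk.py <<'E'
import sys,numpy as np,cv2
from h import *
def base(c,gp,s):   # compare dark base centroid with an upright lamp, return pixel offsets
    ax=[proj(c,np.r_[gp[:2],gp[2]-s+k]) for k in(0,.016,.032)]
    u,v=ax[1].astype(int); im=c['color'][v-14:v+15,u-14:u+15]
    m=(im.max(2)<40).astype('uint8'); n,l,st,ce=cv2.connectedComponentsWithStats(m)
    i=min((i for i in range(1,n) if st[i,4]>30),key=lambda i:np.hypot(*(ce[i]-[14,14])))
    X=np.r_[gp[:2],gp[2]-s+.016]; J=np.c_[[proj(c,X+d)-proj(c,X) for d in np.eye(3)*.001]].T
    print('pred',ax[1].round(1),'seen',(ce[i]+[u-14,v-14]).round(1),'area',st[i,4],'bbox',(st[i,:4]+[u-14,v-14,0,0]).tolist(),'px per mm',J.round(2).tolist())
E
python3 - <<'E'
from chk import *
base(dict(np.load('scene1.npz')),np.r_[.5573,-.3342,.2514],.125)
base(dict(np.load('top1.npz')),np.r_[.5573,-.3342,.2514],.125)
E
```

```text
pred [216.7 140.6] seen [215.8 143.8] area 100 bbox [210, 139, 12, 10] px per mm [[-0.23, 0.27, -0.04], [0.14, 0.08, -0.31]]
pred [444.6 202.6] seen [444.6 206. ] area 151 bbox [436, 196, 17, 21] px per mm [[-0.02, -0.36, 0.09], [-0.36, 0.01, -0.03]]
```

{"fn": "play_rows", "kwargs": {
  "gripper": [1, 1, 1, 1, 1, 1, 1, 1, 1],
  "delta_pos": [
    [-1.5, 0, 0],
    [-3, 0, 0],
    [-4.5, 0, 0],
    [-5.5, 0, 0],
    [-6.2, 0, 0],
    [-6.8, 0, 0],
    [-7.4, 0, 0],
    [-8, 0, 0],
    [-8, 0, 0]
  ],
  "turn": [
    [0, 0, 0],
    [0, 0, 0],
    [0, 0, 0],
    [0, 0, 0],
    [0, 0, 0],
    [0, 0, 0],
    [0, 0, 0],
    [0, 0, 0],
    [0, 0, 0]
  ]
}}

```text
time: 6.7
position: [0.5737, -0.3271, 0.1855]
tool_rot: [0.677, 0.153, 0.703, -0.153]
ft_force: [-7.3, 0.0, 33.6]
grip_width: 0.037
grip_force: 35.0
```

```bash
python3 - <<'E'
from m import *
import cv2
st(); print(robot.get_obs()['moment'])
cs={n:robot.camera(n) for n in('scene','top')}
for n,c in cs.items(): np.savez(f'{n}2.npz',**c)
a=cv2.resize(cs['scene']['color'][85:195,190:270,::-1],(400,550),interpolation=cv2.INTER_CUBIC)
b=cv2.resize(cs['top']['color'][165:275,400:480,::-1],(400,550),interpolation=cv2.INTER_CUBIC)
cv2.imwrite('pics/s2.png',cv2.convertScaleAbs(np.hstack([a,b]),alpha=1.4))
E
```

```text
('time', 6.7)
('q', [-1.199, 1.0209, 1.7595, 1.5225, 1.6268, -1.2185])
('position', [0.5737, -0.3271, 0.1855])
('tool_rot', [0.6774, 0.1534, 0.7031, -0.1528])
('grip_width', 0.037)
('grip_force', 34.9901)
('ft_force', [-7.3232, 0.0309, 33.5633])
[ 2.26512965 -4.52618567  0.36216686]
```

View pics/s2.png

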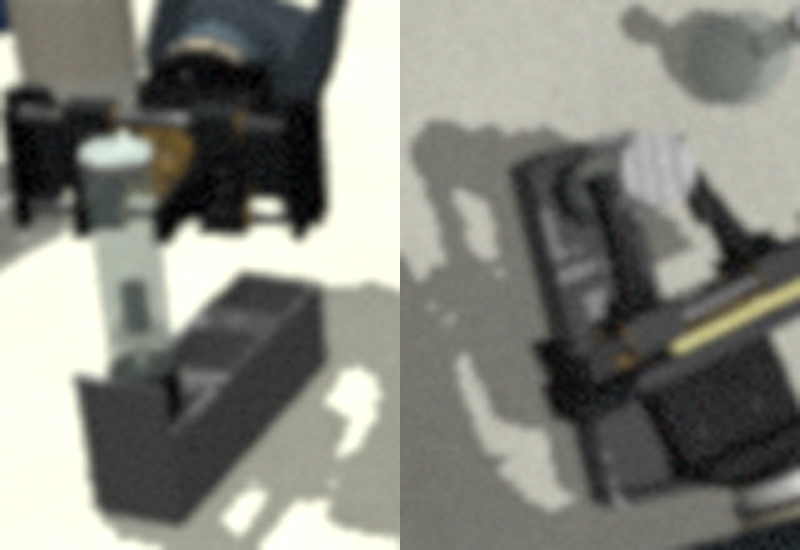

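```bash
python3 - <<'E'
import numpy as np
from h import *
S=dict(np.load('scene2.npz'));T=dict(np.load('top2.npz'))
gp=np.array([.5737,-.3271,.1855])-.019*np.array([.9063,.4226,0])
sc=lambda p:((p-[190,85]+.5)*5-.5).round(0); tc=lambda p:((p-[400,165]+.5)*5-.5+[400,0]).round(0)
for n,X in [('win',gp+[0,0,.04]),('body z.11',np.r_[gp[:2],.11]),('foot',np.r_[gp[:2],.0605])]: print(n,X.round(4),sc(proj(S,X)),tc(proj(T,X)))
a=np.r_[.9793,.2026,0];b=np.r_[-.2026,.9793,0];C=np.r_[.4835,-.3491,.061]
for i,j in[(51,-24),(51,24),(99,-24),(99,24),(75,0),(-104,-29),(-104,29)]: X=C+a*i/1e3+b*j/1e3; print(i,j,sc(proj(S,X)),tc(proj(T,X)))
for j in(-29,29):
  X=C+a*.104+b*j/1e3+[0,0,.034]; print('plate',j,sc(proj(S,X)),tc(proj(T,X)))
# window: bright blob in top
im=T['color'][185:210,515-395:][...]
im=T['color']; m=((im.min(2)>120)).astype('uint8'); m[:,:435]=0;m[:,466:]=0;m[:188]=0;m[212:]=0
n,l,s,ce=cv2.connectedComponentsWithStats(m)
for i in range(1,n):
  if s[i,4]>15: print('T bright',ce[i],s[i],tc(ce[i]))
E
```

```text
win [ 0.5565 -0.3351  0.2255] [116. 143.] [668. 178.]
body z.11 [ 0.5565 -0.3351  0.11  ] [142. 329.] [612. 196.]
foot [ 0.5565 -0.3351  0.0605] [152. 403.] [591. 203.]
51 -24 [136. 378.] [639. 233.]
51 24 [208. 390.] [560. 250.]
99 -24 [ 97. 416.] [619. 155.]
99 24 [170. 429.] [540. 172.]
75 0 [153. 403.] [589. 202.]
-104 -29 [243. 267.] [712. 487.]
-104 29 [323. 280.] [616. 508.]
plate -29 [ 77. 368.] [640. 139.]
plate 29 [167. 384.] [543. 160.]
T bright [453.41800643 194.8681672 ] [435 188  31  21 311] [669. 151.]
```

{"fn": "play_rows", "kwargs": {
  "gripper": [1, 1, 1, 1, 1],
  "delta_pos": [
    [2, 0, 0],
    [3.5, 0, 0],
    [5, 0, 0],
    [5, 0, 0],
    [5, 0, 0]
  ],
  "turn": [
    [0, 0, 0],
    [0, 0, 0],
    [0, 0, 0],
    [0, 0, 0],
    [0, 0, 0]
  ]
}}

```text
time: 7.42
position: [0.5743, -0.326, 0.2203]
tool_rot: [0.69, 0.153, 0.691, -0.153]
ft_force: [-0.7, -0.4, -2.0]
grip_width: 0.0368
grip_force: 35.0
```

```bash
python3 - <<'E'
from m import *
from h import *
st()
cs={n:robot.camera(n) for n in('scene','top')}
for n,c in cs.items(): np.savez(f'{n}3.npz',**c)
o=robot.get_obs(); h=Rot.from_quat(o['tool_rot']).as_matrix()[:,2]; gp=o['position']-.019*h
print('gp',gp.round(4)); Z=np.array([0,0,1]); d=np.r_[.9063,.4226,0]
C=[]
for n,(ox,oy) in {'scene':(190,75),'top':(410,160)}.items():
    c=cs[n]; f=8 
    im=cv2.resize(c['color'][oy:oy+75,ox:ox+50,::-1],None,fx=f,fy=f,interpolation=cv2.INTER_CUBIC); im=cv2.convertScaleAbs(im,alpha=1.3)
    for t in(-6,0,6):
        a=np.cos(np.radians(t))*Z+np.sin(np.radians(t))*d
        for k in(.04,-.125):
            p=((proj(c,gp+a*k)-[ox,oy]+.5)*f-.5).round().astype(int); print(n,t,k,p)
    C.append(im)
cv2.imwrite('pics/s3.png',np.hstack(C))
E
```

```text
('time', 7.425)
('q', [-1.1976, 0.9344, 1.778, 1.5141, 1.5979, -1.142])
('position', [0.5743, -0.326, 0.2203])
('tool_rot', [0.69, 0.1528, 0.6907, -0.1532])
('grip_width', 0.0368)
('grip_force', 34.9946)
('ft_force', [-0.7145, -0.4409, -2.0409])
gp [ 0.557 -0.334  0.22 ]
scene -6 0.04 [178 211]
scene -6 -0.125 [224 660]
scene 0 0.04 [175 216]
scene 0 -0.125 [234 645]
scene 6 0.04 [171 221]
scene 6 -0.125 [243 626]
top -6 0.04 [383 325]
top -6 -0.125 [230 324]
top 0 0.04 [377 313]
top 0 -0.125 [246 356]
top 6 0.04 [370 301]
top 6 -0.125 [264 388]
```

View pics/s3.png

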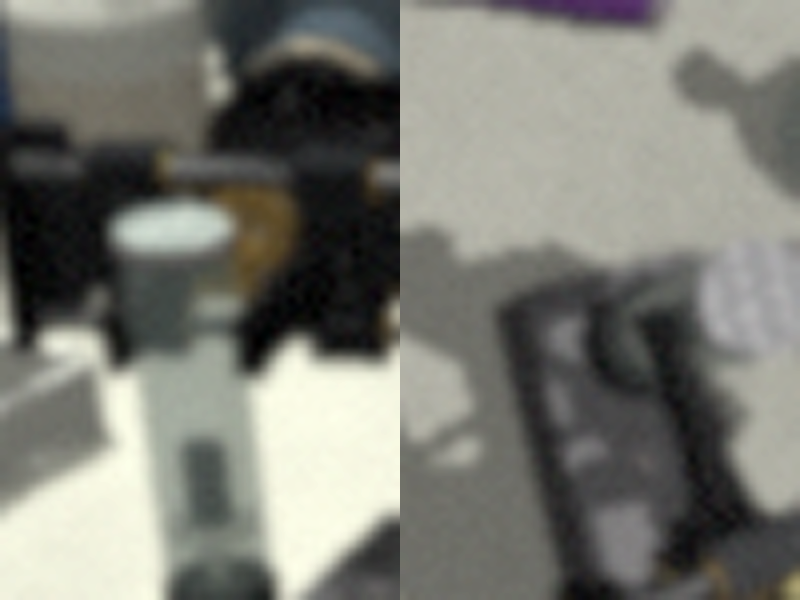

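```bash
python3 - <<'E'
from h import *
S=dict(np.load('scene3.npz'));T=dict(np.load('top3.npz'))
u=lambda p,o:np.array([(p[0]+.5)/8-.5+o[0],(p[1]+.5)/8-.5+o[1]])
W,e=tri(T,u((355,300),(410,160)),S,u((172,230),(190,75)));print('win',W.round(4),e, 'vs gp',(W-[.557,-.334,.22]).round(4))
S1=S['color'][100:190,190:270].max(2); 
for r in range(135,172): 
    row=S['color'][r,200:235].max(1); k=np.where(row<48)[0]; print(r,k.min()+200 if len(k) else None,k.max()+200 if len(k) else None,len(k))
f=8;a=cv2.resize(S['color'][120:195,190:240,::-1],None,fx=f,fy=f,interpolation=cv2.INTER_CUBIC);b=cv2.resize(T['color'][170:245,415:465,::-1],None,fx=f,fy=f,interpolation=cv2.INTER_CUBIC)
cv2.imwrite('pics/s4.png',cv2.convertScaleAbs(np.hstack([a,b]),alpha=2.2))
E
```

```text
win [ 0.5624 -0.3293  0.2574] 0.002686895175785078 vs gp [0.0054 0.0047 0.0374]
135 None None 0
136 None None 0
137 None None 0
138 None None 0
139 None None 0
140 None None 0
141 None None 0
142 None None 0
143 None None 0
144 None None 0
145 None None 0
146 None None 0
147 None None 0
148 221 222 2
149 213 223 5
150 212 223 12
151 212 234 13
152 212 234 20
153 213 234 22
154 213 234 22
155 213 234 22
156 213 234 22
157 213 234 18
158 214 224 11
159 216 222 7
160 218 220 3
161 None None 0
162 None None 0
163 207 225 12
164 207 234 22
165 207 234 23
166 208 234 21
167 208 234 22
168 208 234 23
169 208 234 24
170 208 234 24
171 209 234 24
```

View pics/s4.png

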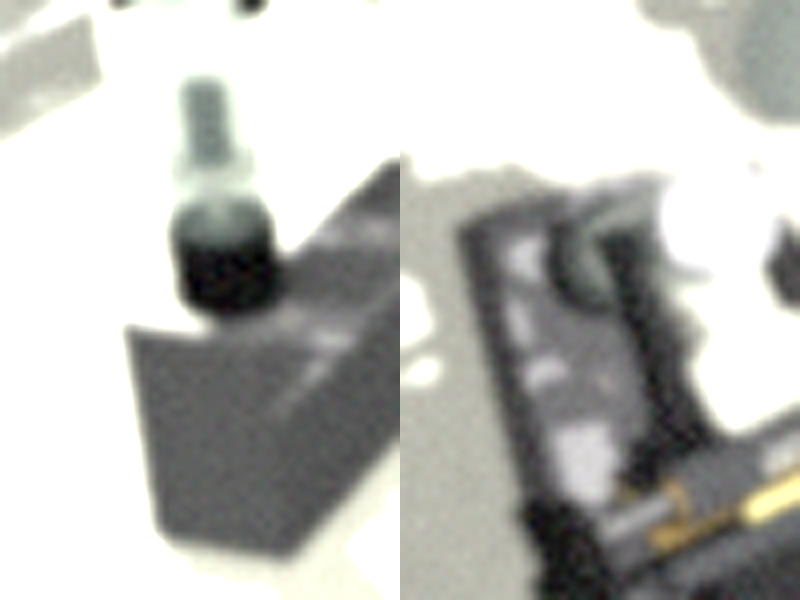

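The lamp axis sits about 7 mm ahead of the grasp point, because I gripped above its axis. The foot therefore landed on the plate-side rim. I'll pull back along the tool's z and lower again.

{"fn": "play_rows", "kwargs": {
  "gripper": [1, 1, 1, 1, 1, 1, 1, 1],
  "delta_pos": [
    [0, 0, -0.65],
    [-1, 0, -0.65],
    [-2, 0, -0.65],
    [-3, 0, -0.65],
    [-3.7, 0, -0.65],
    [-4.3, 0, -0.65],
    [-4.9, 0, -0.65],
    [-4.9, 0, -0.65]
  ],
  "turn": [
    [0, 0, 0],
    [0, 0, 0],
    [0, 0, 0],
    [0, 0, 0],
    [0, 0, 0],
    [0, 0, 0],
    [0, 0, 0],
    [0, 0, 0]
  ]
}}

```text
time: 8.52
position: [0.5684, -0.3288, 0.1714]
tool_rot: [0.69, 0.153, 0.691, -0.153]
ft_force: [0.2, 0.3, -0.9]
grip_width: 0.0374
grip_force: 35.0
```

```bash
python3 - <<'E'
from m import *
st()
E
```

```text
('time', 8.525)
('q', [-1.2097, 1.028, 1.7619, 1.5011, 1.5982, -1.2196])
('position', [0.5684, -0.3288, 0.1714])
('tool_rot', [0.6898, 0.1526, 0.6909, -0.1532])
('grip_width', 0.0374)
('grip_force', 34.9941)
('ft_force', [0.2211, 0.319, -0.9405])
```

{"fn": "play_rows", "kwargs": {
  "gripper": [1, 1, 1, 1, 1, 1, 1, 1],
  "delta_pos": [
    [-0.6, 0, 0],
    [-1.2, 0, 0],
    [-1.8, 0, 0],
    [-2.4, 0, 0],
    [-3, 0, 0],
    [-3.3, 0, 0],
    [-3.6, 0, 0],
    [-3.6, 0, 0]
  ],
  "turn": [
    [0, 0, 0],
    [0, 0, 0],
    [0, 0, 0],
    [0, 0, 0],
    [0, 0, 0],
    [0, 0, 0],
    [0, 0, 0],
    [0, 0, 0]
  ]
}}

```text
time: 9.52
position: [0.5685, -0.3289, 0.1356]
tool_rot: [0.69, 0.153, 0.691, -0.153]
ft_force: [0.2, 0.3, -0.5]
grip_width: 0.0374
grip_force: 35.0
```

{"fn": "play_rows", "kwargs": {
  "gripper": [1, 1, 1, 1],
  "delta_pos": [
    [-0.2, 0, 0],
    [-0.4, 0, 0],
    [-0.5, 0, 0],
    [-0.5, 0, 0]
  ],
  "turn": [
    [0, 0, 0],
    [0, 0, 0],
    [0, 0, 0],
    [0, 0, 0]
  ]
}}

```text
time: 10.02
position: [0.5685, -0.3289, 0.1316]
tool_rot: [0.689, 0.153, 0.692, -0.153]
ft_force: [0.6, -0.2, 1.4]
grip_width: 0.037
grip_force: 35.0
```

{"fn": "play_rows", "kwargs": {
  "gripper": [1, 1, 1],
  "delta_pos": [
    [-0.1, 0, 0],
    [-0.2, 0, 0],
    [-0.2, 0, 0]
  ],
  "turn": [
    [0, 0, 0],
    [0, 0, 0],
    [0, 0, 0]
  ]
}}

```text
time: 10.4
position: [0.5685, -0.329, 0.1316]
tool_rot: [0.688, 0.153, 0.693, -0.153]
ft_force: [0.0, 0.5, 7.6]
grip_width: 0.037
grip_force: 35.0
```

{"fn": "play_rows", "kwargs": {
  "gripper": [0, -0.38, -0.38, -0.38, -0.38, -0.38, -0.38, -0.38, -0.38],
  "delta_pos": [
    [-0.1, 0, 0],
    [0.1, 0, 0],
    [0.1, 0, 0],
    [0.1, 0, -2],
    [0.1, 0, -5],
    [1, 0, -8],
    [5, 0, -10],
    [10, 0, -11],
    [15, 0, -11]
  ],
  "turn": [
    [0, 0, 0],
    [0, 0, 0],
    [0, 0, 0],
    [0, 0, 0],
    [0, 0, 0],
    [0, 0, 0],
    [0, 0, 0],
    [0, 0, 0],
    [0, 0, 0]
  ]
}}

```text
time: 11.52
position: [0.4678, -0.3763, 0.2795]
tool_rot: [0.69, 0.152, 0.691, -0.153]
ft_force: [0.6, -0.9, -0.2]
grip_width: 0.06
grip_force: 0.0
```

```bash
python3 - <<'E'
from scan import *
from m import *
st(); x,e,_=fit();print(e)
c=robot.camera('top');np.savez('top5.npz',**c)
p=[.5438,-.12,.18]; print(ik(x,np.array(p),down(1.54),[-.4,.7,1.4,0,1.1,0]))
delta(p,down(1.54))
from h import *
import cv2
im=c['color'];m=((im.max(2)<45)).astype('uint8')
n,l,s,ce=cv2.connectedComponentsWithStats(m[130:280,270:420])
for i in range(1,n):
  if s[i,4]>25 and s[i,4]<400: print(ce[i]+[270,130],s[i,4])
E
```

```text
('time', 11.525)
('q', [-1.4168, 0.8205, 1.7953, 1.3277, 1.7112, -1.0611])
('position', [0.4678, -0.3763, 0.2795])
('tool_rot', [0.6901, 0.1518, 0.6909, -0.1527])
('grip_width', 0.06)
('grip_force', 0.0)
('ft_force', [0.5586, -0.8896, -0.2448])
0.00015059792468088973
(array([-4.17824524e-01,  4.91640901e-01,  1.64861750e+00, -6.50205464e-15,
        1.00133425e+00, -3.87028197e-01]), np.float64(1.3285730041420134e-14))
cm [-10.54 -20.11  17.59] turn [ 0.867 -1.395 -0.851]
[335.96551724 210.90804598] 87
[316.1097561  246.80487805] 82
```

{"fn": "play_rows", "kwargs": {
  "gripper": [-0.38, -0.38, -0.38, -0.38, -0.38, -0.38, -0.38, -0.38, -0.38, -0.38, -0.38, -0.38],
  "delta_pos": [
    [5, -3, 0],
    [6, -8, 2],
    [5, -14, 8],
    [4.5, -20.1, 17.6],
    [4.5, -20.1, 17.6],
    [4.5, -20.1, 17.6],
    [4.5, -20.1, 17.6],
    [4.5, -20.1, 17.6],
    [0, -20.1, 17.6],
    [-5, -20.1, 17.6],
    [-10, -20.1, 17.6],
    [-10.5, -20.1, 17.6]
  ],
  "turn": [
    [0.08, -0.13, -0.08],
    [0.16, -0.26, -0.16],
    [0.25, -0.4, -0.25],
    [0.34, -0.54, -0.34],
    [0.43, -0.69, -0.43],
    [0.52, -0.84, -0.52],
    [0.61, -0.98, -0.6],
    [0.7, -1.12, -0.69],
    [0.78, -1.26, -0.77],
    [0.867, -1.395, -0.851],
    [0.867, -1.395, -0.851],
    [0.867, -1.395, -0.851]
  ]
}}

```text
time: 13.08
position: [0.5404, -0.1167, 0.1702]
tool_rot: [0.717, 0.697, -0.002, -0.009]
ft_force: [-0.6, 0.3, -0.1]
grip_width: 0.0602
grip_force: 0.0
```

```bash
python3 - <<'E'
from m import *
st(); delta([.5438,-.12,.005],down(1.54))
E
```

```text
('time', 13.075)
('q', [-0.4161, 0.5064, 1.6547, 0.0028, 0.999, -0.3886])
('position', [0.5404, -0.1167, 0.1702])
('tool_rot', [0.7172, 0.6968, -0.0024, -0.009])
('grip_width', 0.0602)
('grip_force', 0.0)
('ft_force', [-0.5619, 0.3292, -0.0909])
cm [-0.48  0.62 16.51] turn [-0.016 -0.009  0.002]
```

{"fn": "play_rows", "kwargs": {
  "gripper": [-0.38, -0.38],
  "delta_pos": [
    [0, 0, 3],
    [0, 0, 3]
  ],
  "turn": [
    [0, 0, 0],
    [0, 0, 0]
  ]
}}

```text
time: 13.32
position: [0.5422, -0.1188, 0.1437]
tool_rot: [0.718, 0.696, -0.001, -0.006]
ft_force: [0.6, -0.6, 0.4]
grip_width: 0.0598
grip_force: 0.0
```

```bash
python3 - <<'E'
from m import *
delta([.5438,-.12,.005],down(1.54))
E
```

```text
cm [-0.21  0.29 13.87] turn [-0.01  -0.007 -0.001]
```

{"fn": "play_rows", "kwargs": {
  "gripper": [-0.38, -0.38, -0.38, -0.38, -0.38, 1, 1, 1, 1, 1],
  "delta_pos": [
    [-0.1, 0.1, 5],
    [-0.1, 0.1, 9.5],
    [-0.1, 0.1, 12.5],
    [-0.1, 0.1, 13.8],
    [-0.1, 0.1, 13.8],
    [-0.1, 0.1, 13.8],
    [-0.1, 0.1, 13.8],
    [-0.1, 0.1, 13.8],
    [-0.1, 0.1, 13.8],
    [-0.1, 0.1, 13.8]
  ],
  "turn": [
    [-0.006, -0.005, 0],
    [-0.006, -0.005, 0],
    [-0.006, -0.005, 0],
    [-0.006, -0.005, 0],
    [-0.006, -0.005, 0],
    [-0.006, -0.005, 0],
    [-0.006, -0.005, 0],
    [-0.006, -0.005, 0],
    [-0.006, -0.005, 0],
    [-0.006, -0.005, 0]
  ]
}}

```text
time: 14.58
position: [0.544, -0.1192, 0.0068]
tool_rot: [0.718, 0.696, 0.0, 0.0]
ft_force: [0.8, 0.0, 5.9]
grip_width: 0.0372
grip_force: 34.9
```

```bash
python3 - <<'E'
from scan import *
from m import *
st()
x,_,_=fit()
# medium: lift, yaw so that window faces 60 deg while tool down near holder; then tilt
for wh in(40,50,60,75,90):
    psi=np.radians(wh-180)
    for xy in((.55,-.2),(.6,-.15)): print(wh,xy,[ (a.round(2),round(float(b),4)) for a,b in [ik(x,np.r_[xy,.25],down(psi),[-.5,.5,1.4,0,1,2.5])]])
E
```

```text
('time', 14.575)
('q', [-0.4164, 0.7691, 1.7479, 0.0002, 0.6236, -0.3856])
('position', [0.544, -0.1192, 0.0068])
('tool_rot', [0.718, 0.6961, 0.0002, 0.0004])
('grip_width', 0.0372)
('grip_force', 34.9348)
('ft_force', [0.822, 0.0319, 5.9452])
40 (0.55, -0.2) [(array([-0.74,  0.38,  1.69,  0.36,  0.99,  2.85]), 0.3053)]
40 (0.6, -0.15) [(array([-0.64,  0.41,  1.68,  0.45,  0.93,  2.85]), 0.3749)]
50 (0.55, -0.2) [(array([-0.68,  0.4 ,  1.61,  0.25,  1.09,  2.85]), 0.2128)]
50 (0.6, -0.15) [(array([-0.6 ,  0.43,  1.59,  0.32,  1.05,  2.85]), 0.2758)]
60 (0.55, -0.2) [(array([-0.63,  0.42,  1.55,  0.14,  1.15,  2.85]), 0.1305)]
60 (0.6, -0.15) [(array([-0.54,  0.46,  1.51,  0.21,  1.14,  2.85]), 0.1889)]
75 (0.55, -0.2) [(array([-0.54,  0.44,  1.5 ,  0.01,  1.19,  2.85]), 0.007)]
75 (0.6, -0.15) [(array([-0.46,  0.48,  1.44,  0.06,  1.22,  2.85]), 0.0684)]
90 (0.55, -0.2) [(array([-0.54,  0.44,  1.5 ,  0.  ,  1.19,  2.6 ]), 0.0)]
90 (0.6, -0.15) [(array([-0.43,  0.49,  1.42,  0.  ,  1.23,  2.72]), 0.0)]
```

{"fn": "play_rows", "kwargs": {
  "gripper": [1, 1, 1, 1, 1, 1, 1, 1, 1, 1, 1],
  "delta_pos": [
    [0, 0, -3],
    [0, 0, -8],
    [0, 0, -13],
    [0, 0, -18],
    [-1, 1, -23],
    [-3, 2.6, -25],
    [-3, 2.6, -25],
    [-3, 2.6, -25],
    [-3, 2.6, -25],
    [-3, 2.6, -25],
    [-3, 2.6, -25]
  ],
  "turn": [
    [0, 0, 0],
    [0, 0, 0],
    [0, 0, 0],
    [0, 0, 0.17],
    [0, 0, 0.34],
    [0, 0, 0.51],
    [0, 0, 0.68],
    [0, 0, 0.85],
    [0, 0, 1.02],
    [0, 0, 1.19],
    [0, 0, 1.36]
  ]
}}

```text
time: 15.95
position: [0.5675, -0.1493, 0.2548]
tool_rot: [0.996, 0.087, -0.002, -0.001]
ft_force: [0.4, -0.6, -1.4]
grip_width: 0.0373
grip_force: 34.9
```

{"fn": "play_rows", "kwargs": {
  "gripper": [1, 1, 1, 1, 1, 1, 1, 1, 1, 1, 1, 1],
  "delta_pos": [
    [0, 0, 0],
    [0, 0, 0],
    [0, 0, 0],
    [0, 0, 0],
    [0, 0, 0],
    [0, 0, 0],
    [0, 0, 0],
    [0, 0, 0],
    [0, 0, 0],
    [0, 0, 0],
    [0, 0, 0],
    [0, 0, 0]
  ],
  "turn": [
    [0, 0, 0.17],
    [0, 0, 0.34],
    [0, 0, 0.51],
    [0, 0, 0.68],
    [0, 0, 0.85],
    [0, 0, 1.02],
    [0, 0, 1.19],
    [0, 0, 1.36],
    [0, 0, 1.53],
    [0, 0, 1.7],
    [0, 0, 1.75],
    [0, 0, 1.75]
  ]
}}

```text
time: 17.45
position: [0.5677, -0.1493, 0.255]
tool_rot: [0.708, -0.707, -0.002, 0.001]
ft_force: [-0.4, -0.0, -0.7]
grip_width: 0.0374
grip_force: 34.9
```

```bash
python3 - <<'E'
from scan import *
from m import *
st(); x,_,_=fit(); q=np.array(data()[-1]['q'])
o=data()[-1]; R0=Rot.from_quat(o['tool_rot'])
# continuity check along candidate turn to heading 60 then 25
phi=np.radians(60);h=np.r_[np.cos(phi),np.sin(phi),0]; p1=np.array([.56,-.20,.28]); R1=Rh(phi,-1)
v=(R0.inv()*R1).as_rotvec(); print(v)
for k in np.linspace(0,1,6):
    q,e=ik(x,np.array(o['position'])*(1-k)+p1*k,R0*Rot.from_rotvec(v*k),q); print(q.round(2),round(float(e),4))
delta(p1,R1)
E
```

```text
('time', 17.45)
('q', [-0.4474, 0.4419, 1.4905, 0.0001, 1.2127, 2.6925])
('position', [0.5677, -0.1493, 0.255])
('tool_rot', [0.7077, -0.7065, -0.0017, 0.0005])
('grip_width', 0.0374)
('grip_force', 34.9063)
('ft_force', [-0.3507, -0.0101, -0.7213])
[ 0.41428326 -1.53055851  0.40889626]
[-0.45  0.44  1.49  0.    1.21  2.69] 0.0
[-0.62  0.46  1.49  0.31  1.31  2.5 ] 0.0
[-0.78  0.52  1.5   0.57  1.45  2.37] 0.0
[-0.9   0.62  1.51  0.79  1.59  2.28] 0.0
[-0.98  0.74  1.55  0.98  1.74  2.22] 0.0
[-1.03  0.87  1.59  1.16  1.88  2.19] 0.0
cm [ 5.07  0.79 -2.51] turn [ 0.414 -1.531  0.409]
```

{"fn": "play_rows", "kwargs": {
  "gripper": [1, 1, 1, 1, 1, 1, 1, 1, 1, 1],
  "delta_pos": [
    [1, 0, -1],
    [2, 0, -2],
    [3, 0, -3],
    [4, 0, -4],
    [5, 0.8, -4.5],
    [5, 0.8, -4.5],
    [5, 0.8, -4.5],
    [5, 0.8, -4.5],
    [5, 0.8, -4.5],
    [5, 0.8, -4.5]
  ],
  "turn": [
    [0.046, -0.17, 0.045],
    [0.092, -0.34, 0.091],
    [0.138, -0.51, 0.136],
    [0.184, -0.68, 0.182],
    [0.23, -0.85, 0.227],
    [0.276, -1.02, 0.273],
    [0.322, -1.19, 0.318],
    [0.368, -1.36, 0.364],
    [0.414, -1.531, 0.409],
    [0.414, -1.531, 0.409]
  ]
}}

```text
time: 18.7
position: [0.5599, -0.1998, 0.2975]
tool_rot: [-0.352, 0.613, 0.355, 0.612]
ft_force: [0.7, 0.2, -1.6]
grip_width: 0.0372
grip_force: 34.9
```

```bash
python3 - <<'E'
from scan import *
from m import *
st(); phi=np.radians(25);h=np.r_[np.cos(phi),np.sin(phi),0]
p=np.r_[.4845,-.3491,.29]+.0122*h; print(p); delta(p,Rh(phi,-1))
E
```

```text
('time', 18.7)
('q', [-1.0319, 0.8372, 1.59, 1.174, 1.8954, 2.2242])
('position', [0.5599, -0.1998, 0.2975])
('tool_rot', [-0.3516, 0.6131, 0.3548, 0.612])
('grip_width', 0.0372)
('grip_force', 34.9015)
('ft_force', [0.7475, 0.1897, -1.55])
[ 0.49555696 -0.34394406  0.29      ]
cm [  0.73  -1.66 -15.7 ] turn [ 0.61  -0.    -0.005]
```

{"fn": "play_rows", "kwargs": {
  "gripper": [1, 1, 1, 1, 1, 1, 1, 1],
  "delta_pos": [
    [0.7, -1.7, -15.7],
    [0.7, -1.7, -15.7],
    [0.7, -1.7, -15.7],
    [0.7, -1.7, -15.7],
    [4, -1.7, -15.7],
    [8, -1.7, -15.7],
    [10, -1.7, -15.7],
    [10, -1.7, -15.7]
  ],
  "turn": [
    [0.16, 0, 0],
    [0.32, 0, 0],
    [0.48, 0, 0],
    [0.61, 0, -0.005],
    [0.61, 0, -0.005],
    [0.61, 0, -0.005],
    [0.61, 0, -0.005],
    [0.61, 0, -0.005]
  ]
}}

```text
time: 19.7
position: [0.4974, -0.3447, 0.2005]
tool_rot: [-0.157, 0.689, 0.151, 0.691]
ft_force: [0.3, -0.5, -1.4]
grip_width: 0.0373
grip_force: 34.9
```

```bash
cat > look.py <<'E'
from scan import *
from m import *
from h import *
def look(tag,xy,s,off):
    o=log(); R=Rot.from_quat(o['tool_rot']).as_matrix(); h=R[:,2]; ax=np.array(o['position'])-(.019-off)*h
    print('pos',np.round(o['position'],4),'axis',ax.round(4),'ft',np.round(o['ft_force'],1),'up-tilt',np.degrees(np.arccos(abs(R[2,0]))).round(1))
    S=robot.camera('scene');T=robot.camera('top');np.savez(f'scene{tag}.npz',**S);np.savez(f'top{tag}.npz',**T)
    foot=ax-[0,0,s]; win=foot+[0,0,{.105:.14,.096:.115}[s]]
    print('foot pred',foot.round(4),proj(S,foot).round(1))
    u,v=proj(S,foot).astype(int); sub=S['color'][v-14:v+8,u-12:u+13].max(2)
    for r in range(sub.shape[0]):
        k=np.where(sub[r]<45)[0]
        if len(k): print(r+v-14,k.min()+u-12,k.max()+u-12,len(k))
    pt=proj(T,win); u,v=pt.astype(int); g=T['color'][v-12:v+13,u-12:u+13]; m=(g.min(2)>125).astype('uint8')
    n,l,st_,ce=cv2.connectedComponentsWithStats(m)
    print('win pred top',pt.round(1),[(np.round(ce[i]+[u-12,v-12],1).tolist(),st_[i].tolist()) for i in range(1,n) if st_[i,4]>20])
E
python3 -c "
from look import *
look('6',0,.105,.0068)
phi=np.radians(25);h=np.r_[np.cos(phi),np.sin(phi),0]
delta(np.r_[.4845,-.3491,.18]+.0122*h,Rh(phi,-1))"
```

```text
pos [ 0.4974 -0.3447  0.2005] axis [ 0.4864 -0.3499  0.2005] ft [ 0.3 -0.5 -1.4] up-tilt 0.5
foot pred [ 0.4864 -0.3499  0.0955] [229.7 144.1]
135 234 234 1
136 232 234 3
137 224 235 12
138 225 235 11
139 225 235 11
140 225 236 12
141 225 239 15
142 225 241 17
143 225 240 16
144 226 240 15
145 228 240 13
146 230 233 4
151 230 230 1
win pred top [461.4 226.9] []
cm [ 2.2   0.16 -0.13] turn [0.001 0.002 0.01 ]
```

{"fn": "play_rows", "kwargs": {
  "gripper": [1, 1, 1, 1, 1, 1, 1, 1],
  "delta_pos": [
    [0.5, 0.1, -0.1],
    [1.5, 0.1, -0.1],
    [2.5, 0.1, -0.1],
    [3.1, 0.1, -0.1],
    [3.7, 0.1, -0.1],
    [4.3, 0.1, -0.1],
    [4.9, 0.1, -0.1],
    [4.9, 0.1, -0.1]
  ],
  "turn": [
    [0, 0, 0.01],
    [0, 0, 0.01],
    [0, 0, 0.01],
    [0, 0, 0.01],
    [0, 0, 0.01],
    [0, 0, 0.01],
    [0, 0, 0.01],
    [0, 0, 0.01]
  ]
}}

```text
time: 20.8
position: [0.4959, -0.344, 0.1513]
tool_rot: [-0.151, 0.69, 0.155, 0.691]
ft_force: [0.0, -0.1, -1.5]
grip_width: 0.0374
grip_force: 34.9
```

{"fn": "play_rows", "kwargs": {
  "gripper": [1, 1, 1, 1, 1, 1, 1, 1, 1, 1],
  "delta_pos": [
    [0.6, 0, 0],
    [1.2, 0, 0],
    [1.8, 0, 0],
    [2.4, 0, 0],
    [2.9, 0, 0],
    [3.2, 0, 0],
    [3.5, 0, 0],
    [3.7, 0, 0],
    [3.8, 0, 0],
    [3.8, 0, 0]
  ],
  "turn": [
    [0, 0, 0],
    [0, 0, 0],
    [0, 0, 0],
    [0, 0, 0],
    [0, 0, 0],
    [0, 0, 0],
    [0, 0, 0],
    [0, 0, 0],
    [0, 0, 0],
    [0, 0, 0]
  ]
}}

```text
time: 22.05
position: [0.4959, -0.3438, 0.1137]
tool_rot: [-0.152, 0.69, 0.155, 0.691]
ft_force: [0.3, -1.1, -1.4]
grip_width: 0.0371
grip_force: 34.9
```

{"fn": "play_rows", "kwargs": {
  "gripper": [1, 1, 1, 1],
  "delta_pos": [
    [0.15, 0, 0],
    [0.3, 0, 0],
    [0.4, 0, 0],
    [0.4, 0, 0]
  ],
  "turn": [
    [0, 0, 0],
    [0, 0, 0],
    [0, 0, 0],
    [0, 0, 0]
  ]
}}

```text
time: 22.55
position: [0.4959, -0.3438, 0.1097]
tool_rot: [-0.152, 0.69, 0.155, 0.691]
ft_force: [0.5, -0.0, -1.5]
grip_width: 0.0371
grip_force: 34.9
```

{"fn": "play_rows", "kwargs": {
  "gripper": [1, 1, 1, 1],
  "delta_pos": [
    [0.1, 0, 0],
    [0.2, 0, 0],
    [0.3, 0, 0],
    [0.3, 0, 0]
  ],
  "turn": [
    [0, 0, 0],
    [0, 0, 0],
    [0, 0, 0],
    [0, 0, 0]
  ]
}}

```text
time: 23.05
position: [0.4958, -0.3436, 0.1096]
tool_rot: [-0.152, 0.687, 0.155, 0.693]
ft_force: [-0.1, 0.1, 7.4]
grip_width: 0.0377
grip_force: 34.9
```

{"fn": "play_rows", "kwargs": {
  "gripper": [0, -0.38, -0.38, -0.38, -0.38, -0.38, -0.38, -0.38, -0.38],
  "delta_pos": [
    [-0.1, 0, 0],
    [-0.3, 0, 0],
    [-0.3, 0, 0],
    [-0.3, 0, -2],
    [-0.5, 0, -5],
    [-2, 0, -8],
    [-7, 0, -9],
    [-13, 0, -9],
    [-18, 0, -9]
  ],
  "turn": [
    [0, 0, 0],
    [0, 0, 0],
    [0, 0, 0],
    [0, 0, 0],
    [0, 0, 0],
    [0, 0, 0],
    [0, 0, 0],
    [0, 0, 0],
    [0, 0, 0]
  ]
}}

```text
time: 24.18
position: [0.4139, -0.3829, 0.2881]
tool_rot: [-0.151, 0.69, 0.154, 0.691]
ft_force: [-0.4, -0.7, -0.7]
grip_width: 0.0604
grip_force: 0.0
```

```bash
python3 - <<'E'
from scan import *
from m import *
st(); x,_,_=fit(); o=data()[-1]; R0=Rot.from_quat(o['tool_rot']); q=np.array(o['q'])
p=np.array([.4346,.1138,.2]); R=down(1.590)
print(ik(x,p,R,[-.2,.4,1.9,0,.8,0]))
v=(R0.inv()*R).as_rotvec(); print('mag',np.linalg.norm(v))
for k in np.linspace(0,1,9):
    q,e=ik(x,np.array(o['position'])*(1-k)+p*k+[0,0,.3*k*(1-k)],R0*Rot.from_rotvec(v*k),q); print(q.round(2),round(float(e),4))
delta(p,R)
E
```

```text
('time', 24.175)
('q', [-1.5204, 0.8003, 1.8199, 1.2339, 1.7617, 2.0642])
('position', [0.4139, -0.3829, 0.2881])
('tool_rot', [-0.1512, 0.6897, 0.1545, 0.6911])
('grip_width', 0.0604)
('grip_force', 0.0)
('ft_force', [-0.377, -0.6705, -0.7487])
(array([ 6.46985553e-03,  3.27819812e-01,  1.88301457e+00,  1.47935517e-10,
        9.30758271e-01, -1.27338178e-02]), np.float64(3.5937039129294125e-10))
mag 2.348043426834715
[-1.52  0.8   1.82  1.23  1.76  2.06] 0.0
[-1.54  0.61  2.09  1.31  1.54  2.18] 0.0
[-1.51  0.4   2.29  1.4   1.32  2.37] 0.0
[-1.37  0.15  2.39  1.46  1.04  2.74] 0.0
[-0.93  0.04  2.44  1.86  0.57  2.85] 0.1095
[-0.41  0.01  2.34  2.45  0.    2.85] 0.1594
[-0.29  0.08  2.36  4.56  0.    1.02] 0.2141
[-0.15  0.2   2.35  4.57  0.    1.33] 0.376
[-0.    0.34  2.32  4.57  0.    1.69] 0.4831
cm [ 9.05 44.12 22.82] turn [1.513 0.981 1.504]
```

```bash
python3 - <<'E'
from scan import *
from m import *
x,_,_=fit(); o=data()[-1]; R0=Rot.from_quat(o['tool_rot']); qa=np.array(o['q']);p0=np.array(o['position'])
qb,e=ik(x,np.array([.4346,.1138,.2]),down(1.59),[0,.33,1.88,0,.93,0])
N=22;Rp=R0;P=p0
for k in range(1,N+1):
    q=qa+(qb-qa)*k/N; p=cols(q)@x; R=Rot.from_matrix(chain(q)[5])
    print(k,'w',p.round(3),'step',round(float(np.linalg.norm(p-P)*1000)),round(float(np.degrees((Rp.inv()*R).magnitude())),1),'d',(R0.inv().apply(p-p0)*100).round(1).tolist(),(R0.inv()*R).as_rotvec().round(2).tolist()); P=p;Rp=R
    if k==N//2: R0=R;p0=p
E
```

```text
1 w [ 0.434 -0.344  0.279] step 45 9.1 d [1.0, 2.7, 3.5] [-0.1, 0.06, -0.1]
2 w [ 0.45  -0.305  0.269] step 43 9.3 d [2.0, 5.5, 6.5] [-0.21, 0.11, -0.21]
3 w [ 0.461 -0.267  0.259] step 41 9.5 d [3.0, 8.5, 9.2] [-0.32, 0.16, -0.33]
4 w [ 0.469 -0.231  0.249] step 39 9.7 d [4.0, 11.5, 11.4] [-0.44, 0.19, -0.45]
5 w [ 0.473 -0.196  0.239] step 37 9.9 d [5.0, 14.5, 13.2] [-0.56, 0.21, -0.57]
6 w [ 0.474 -0.163  0.23 ] step 34 10.1 d [5.9, 17.4, 14.7] [-0.68, 0.22, -0.7]
7 w [ 0.472 -0.132  0.221] step 32 10.3 d [6.9, 20.2, 15.8] [-0.81, 0.21, -0.83]
8 w [ 0.468 -0.104  0.212] step 29 10.5 d [7.7, 22.9, 16.7] [-0.93, 0.2, -0.96]
9 w [ 0.463 -0.079  0.204] step 27 10.6 d [8.6, 25.4, 17.3] [-1.06, 0.17, -1.09]
10 w [ 0.457 -0.056  0.197] step 25 10.8 d [9.3, 27.7, 17.7] [-1.19, 0.13, -1.23]
11 w [ 0.451 -0.036  0.19 ] step 22 11.0 d [10.0, 29.8, 18.0] [-1.32, 0.08, -1.36]
12 w [ 0.445 -0.018  0.185] step 20 11.1 d [-1.1, -0.4, 1.6] [-0.09, -0.03, -0.17]
13 w [ 0.439 -0.003  0.18 ] step 17 11.2 d [-2.0, -0.7, 3.0] [-0.18, -0.06, -0.34]
14 w [0.434 0.012 0.177] step 15 11.4 d [-2.9, -1.1, 4.2] [-0.26, -0.1, -0.52]
15 w [0.429 0.024 0.175] step 14 11.5 d [-3.7, -1.5, 5.3] [-0.34, -0.14, -0.69]
16 w [0.427 0.036 0.174] step 12 11.6 d [-4.4, -2.0, 6.2] [-0.42, -0.19, -0.88]
17 w [0.425 0.048 0.175] step 12 11.7 d [-5.0, -2.6, 6.9] [-0.49, -0.24, -1.06]
18 w [0.425 0.059 0.177] step 12 11.8 d [-5.5, -3.4, 7.6] [-0.56, -0.3, -1.25]
19 w [0.426 0.071 0.181] step 13 11.8 d [-6.0, -4.4, 8.2] [-0.62, -0.36, -1.43]
20 w [0.428 0.084 0.186] step 14 11.9 d [-6.5, -5.6, 8.8] [-0.68, -0.42, -1.62]
21 w [0.431 0.098 0.192] step 16 12.0 d [-7.0, -6.9, 9.4] [-0.74, -0.48, -1.81]
22 w [0.435 0.114 0.2  ] step 18 12.0 d [-7.5, -8.5, 10.0] [-0.8, -0.55, -2.0]
```

{"fn": "play_rows", "kwargs": {
  "gripper": [-0.38, -0.38, -0.38, -0.38, -0.38, -0.38, -0.38, -0.38, -0.38, -0.38, -0.38, -0.38],
  "delta_pos": [
    [1.0, 2.7, 3.5],
    [2.0, 5.5, 6.5],
    [3.0, 8.5, 9.2],
    [4.0, 11.5, 11.4],
    [5.0, 14.5, 13.2],
    [5.9, 17.4, 14.7],
    [6.9, 20.2, 15.8],
    [7.7, 22.9, 16.7],
    [8.6, 25.4, 17.3],
    [9.3, 27.7, 17.7],
    [10.0, 29.8, 18.0],
    [10.0, 29.8, 18.0]
  ],
  "turn": [
    [-0.1, 0.06, -0.1],
    [-0.21, 0.11, -0.21],
    [-0.32, 0.16, -0.33],
    [-0.44, 0.19, -0.45],
    [-0.56, 0.21, -0.57],
    [-0.68, 0.22, -0.7],
    [-0.81, 0.21, -0.83],
    [-0.93, 0.2, -0.96],
    [-1.06, 0.17, -1.09],
    [-1.19, 0.13, -1.23],
    [-1.32, 0.08, -1.36],
    [-1.32, 0.08, -1.36]
  ]
}}

```text
time: 25.68
position: [0.4509, -0.034, 0.1886]
tool_rot: [0.886, -0.249, -0.073, -0.384]
ft_force: [-0.5, 0.1, 0.3]
grip_width: 0.0601
grip_force: 0.0
```

{"fn": "play_rows", "kwargs": {
  "gripper": [-0.38, -0.38, -0.38, -0.38, -0.38, -0.38, -0.38, -0.38, -0.38, -0.38, -0.38, -0.38],
  "delta_pos": [
    [-1.0, -0.4, 1.5],
    [-1.9, -0.7, 2.8],
    [-2.7, -1.0, 3.9],
    [-3.4, -1.3, 4.9],
    [-4.1, -1.8, 5.8],
    [-4.7, -2.3, 6.5],
    [-5.2, -2.9, 7.2],
    [-5.7, -3.8, 7.8],
    [-6.2, -4.8, 8.4],
    [-6.6, -5.9, 9.0],
    [-7.1, -7.2, 9.5],
    [-7.5, -8.5, 10.0]
  ],
  "turn": [
    [-0.08, -0.03, -0.15],
    [-0.16, -0.05, -0.3],
    [-0.23, -0.08, -0.46],
    [-0.31, -0.12, -0.63],
    [-0.38, -0.16, -0.8],
    [-0.45, -0.21, -0.96],
    [-0.52, -0.26, -1.13],
    [-0.58, -0.32, -1.3],
    [-0.64, -0.38, -1.48],
    [-0.7, -0.44, -1.65],
    [-0.75, -0.49, -1.82],
    [-0.8, -0.55, -2.0]
  ]
}}

```text
time: 27.18
position: [0.4355, 0.1136, 0.1973]
tool_rot: [0.709, 0.705, -0.001, -0.001]
ft_force: [-0.4, 0.3, -0.5]
grip_width: 0.0599
grip_force: 0.0
```

{"fn": "play_rows", "kwargs": {
  "gripper": [-0.38, -0.38],
  "delta_pos": [
    [0, 0, 0],
    [0, 0, 0]
  ],
  "turn": [
    [0, 0, 0],
    [0, 0, 0]
  ]
}}

```text
time: 27.42
position: [0.4354, 0.1131, 0.1971]
tool_rot: [0.711, 0.703, -0.001, -0.002]
ft_force: [-0.4, -0.5, -0.4]
grip_width: 0.06
grip_force: 0.0
```

```bash
python3 - <<'E'
from m import *
from h import *
st(); c=robot.camera('top');np.savez('top7.npz',**c); delta([.4346,.1138,.005],down(1.59))
s=robot.camera('scene');np.savez('scene7.npz',**s)
for c,b in((c,(300,230,335,262)),(s,(335,180,360,205))):
    m=(c['color'][b[1]:b[3],b[0]:b[2]].max(2)<45).astype('uint8');n,l,t,ce=cv2.connectedComponentsWithStats(m)
    print([(np.round(ce[i]+b[:2],1),t[i,4]) for i in range(1,n) if t[i,4]>30])
E
```

```text
('time', 27.425)
('q', [0.0033, 0.3348, 1.8824, 0.0028, 0.9289, 0.0131])
('position', [0.4354, 0.1131, 0.1971])
('tool_rot', [0.7112, 0.703, -0.0008, -0.0024])
('grip_width', 0.06)
('grip_force', 0.0)
('ft_force', [-0.3939, -0.5309, -0.4125])
cm [ 4.00e-02 -1.00e-02  1.92e+01] turn [-0.005 -0.002 -0.031]
[(array([316.3, 246.9]), np.int32(89))]
[(array([346.4, 192.2]), np.int32(94))]
```

{"fn": "play_rows", "kwargs": {
  "gripper": [-0.38, -0.38, -0.38, -0.38, -0.38, -0.38, 1, 1, 1, 1, 1],
  "delta_pos": [
    [0, 0, 5],
    [0, 0, 10],
    [0, 0, 14],
    [0, 0, 17.5],
    [0, 0, 19.1],
    [0, 0, 19.1],
    [0, 0, 19.1],
    [0, 0, 19.1],
    [0, 0, 19.1],
    [0, 0, 19.1],
    [0, 0, 19.1]
  ],
  "turn": [
    [-0.005, -0.002, -0.03],
    [-0.005, -0.002, -0.03],
    [-0.005, -0.002, -0.03],
    [-0.005, -0.002, -0.03],
    [-0.005, -0.002, -0.03],
    [-0.005, -0.002, -0.03],
    [-0.005, -0.002, -0.03],
    [-0.005, -0.002, -0.03],
    [-0.005, -0.002, -0.03],
    [-0.005, -0.002, -0.03],
    [-0.005, -0.002, -0.03]
  ]
}}

```text
time: 28.9
position: [0.4351, 0.1143, 0.0071]
tool_rot: [0.699, 0.715, 0.001, 0.001]
ft_force: [-0.1, -0.2, 7.0]
grip_width: 0.037
grip_force: 34.9
```

```bash
python3 - <<'E'
from scan import *
from m import *
st(); x,_,_=fit(); o=data()[-1]; R0=Rot.from_quat(o['tool_rot']); q=np.array(o['q'])
p0=np.array(o['position'])+[0,0,.25]; q,_=ik(x,p0,R0,q)
phi=np.radians(60);h=np.r_[np.cos(phi),np.sin(phi),0]; p1=np.array([.45,-.12,.28]); R1=Rh(phi,1); v=(R0.inv()*R1).as_rotvec();print(v)
for k in np.linspace(0,1,5):
    q,e=ik(x,p0*(1-k)+p1*k,R0*Rot.from_rotvec(v*k),q); print(q.round(2),round(float(e),4))
phi=np.radians(25);h=np.r_[np.cos(phi),np.sin(phi),0]; p2=np.r_[.4105,-.3643,.29]+.0122*h
R2=Rh(phi,1); v=(R1.inv()*R2).as_rotvec()
for k in np.linspace(0,1,5):
    q,e=ik(x,p1*(1-k)+p2*k,R1*Rot.from_rotvec(v*k),q); print(q.round(2),round(float(e),4))
delta(p1,R1)
E
```

```text
('time', 28.9)
('q', [0.0077, 0.7166, 2.0217, -0.0005, 0.4001, -0.0147])
('position', [0.4351, 0.1143, 0.0071])
('tool_rot', [0.699, 0.7151, 0.0011, 0.0012])
('grip_width', 0.037)
('grip_force', 34.9355)
('ft_force', [-0.0534, -0.1883, 6.9954])
[-0.42560232  1.5274076   0.4307219 ]
[ 0.01  0.24  1.81 -0.    1.09 -0.02] 0.0
[-0.42  0.21  1.93  0.45  1.1  -0.56] 0.0
[-0.78  0.33  1.98  0.74  1.31 -0.96] 0.0
[-1.02  0.55  1.97  0.88  1.56 -1.16] 0.0
[-1.14  0.8   1.93  0.99  1.81 -1.23] 0.0
[-1.14  0.8   1.93  0.99  1.81 -1.23] 0.0
[-1.26  0.79  1.93  1.03  1.8  -1.21] 0.0
[-1.36  0.79  1.91  1.09  1.79 -1.19] 0.0
[-1.44  0.79  1.89  1.16  1.77 -1.15] 0.0
[-1.5   0.79  1.87  1.24  1.74 -1.12] 0.0
cm [-23.46   1.04 -27.28] turn [-0.426  1.527  0.431]
```

{"fn": "play_rows", "kwargs": {
  "gripper": [1, 1, 1, 1, 1, 1, 1, 1, 1, 1, 1, 1],
  "delta_pos": [
    [0, 0, -3],
    [0, 0, -9],
    [0, 0, -15],
    [-1, 0, -20],
    [-4, 0, -25],
    [-8, 0, -27.3],
    [-13, 0.5, -27.3],
    [-18, 1, -27.3],
    [-23.5, 1, -27.3],
    [-23.5, 1, -27.3],
    [-23.5, 1, -27.3],
    [-23.5, 1, -27.3]
  ],
  "turn": [
    [0, 0, 0],
    [0, 0, 0],
    [-0.02, 0.08, 0.02],
    [-0.065, 0.235, 0.065],
    [-0.11, 0.395, 0.11],
    [-0.155, 0.555, 0.155],
    [-0.2, 0.715, 0.2],
    [-0.245, 0.875, 0.245],
    [-0.29, 1.035, 0.29],
    [-0.335, 1.195, 0.335],
    [-0.38, 1.36, 0.38],
    [-0.426, 1.527, 0.431]
  ]
}}

```text
time: 30.4
position: [0.4496, -0.1216, 0.2788]
tool_rot: [0.613, 0.351, 0.613, -0.353]
ft_force: [0.4, 1.1, -0.8]
grip_width: 0.0371
grip_force: 34.9
```

{"fn": "play_rows", "kwargs": {
  "gripper": [1, 1],
  "delta_pos": [
    [0, 0, 0],
    [0, 0, 0]
  ],
  "turn": [
    [0, 0, 0],
    [0, 0, 0]
  ]
}}

```text
time: 30.65
position: [0.4496, -0.1203, 0.2796]
tool_rot: [0.613, 0.354, 0.611, -0.353]
ft_force: [-0.2, -0.5, -0.5]
grip_width: 0.0372
grip_force: 34.9
```

```bash
python3 - <<'E'
from scan import *
from m import *
st(); phi=np.radians(25);h=np.r_[np.cos(phi),np.sin(phi),0]
p=np.r_[.4105,-.3643,.28]+.0119*h; print(p); delta(p,Rh(phi,1))
E
```

```text
('time', 30.65)
('q', [-1.144, 0.7966, 1.9314, 0.9898, 1.8032, -1.2283])
('position', [0.4496, -0.1203, 0.2796])
('tool_rot', [0.6134, 0.3544, 0.6112, -0.353])
('grip_width', 0.0372)
('grip_force', 34.9278)
('ft_force', [-0.1593, -0.4755, -0.4639])
[ 0.42128506 -0.35927084  0.28      ]
cm [ -0.05   9.48 -22.11] turn [-0.611  0.004  0.001]
```

{"fn": "play_rows", "kwargs": {
  "gripper": [1, 1, 1, 1, 1, 1, 1, 1, 1],
  "delta_pos": [
    [0, 9.5, -22.1],
    [0, 9.5, -22.1],
    [0, 9.5, -22.1],
    [0, 9.5, -22.1],
    [-1, 9.5, -22.1],
    [-5, 9.5, -22.1],
    [-8, 9.5, -22.1],
    [-9, 9.5, -22.1],
    [-9, 9.5, -22.1]
  ],
  "turn": [
    [-0.16, 0, 0],
    [-0.32, 0, 0],
    [-0.48, 0, 0],
    [-0.61, 0.004, 0],
    [-0.61, 0.004, 0],
    [-0.61, 0.004, 0],
    [-0.61, 0.004, 0],
    [-0.61, 0.004, 0],
    [-0.61, 0.004, 0]
  ]
}}

```text
time: 31.78
position: [0.4215, -0.3586, 0.1903]
tool_rot: [0.689, 0.153, 0.691, -0.154]
ft_force: [0.8, 0.3, -0.2]
grip_width: 0.0374
grip_force: 34.9
```

```bash
python3 -c "
from look import *
look('8',0,.096,.0071)
phi=np.radians(25);h=np.r_[np.cos(phi),np.sin(phi),0]
delta(np.r_[.4105,-.3643,.15]+.0119*h,Rh(phi,1))"
```

```text
pos [ 0.4215 -0.3586  0.1903] axis [ 0.4107 -0.3637  0.1903] ft [ 0.8  0.3 -0.2] up-tilt 0.1
foot pred [ 0.4107 -0.3637  0.0943] [241.3 133.9]
128 243 245 3
129 238 246 9
130 238 246 9
131 237 246 10
132 237 246 10
133 237 246 10
134 237 246 10
135 237 245 9
136 238 244 7
win pred top [465.1 256.1] []
cm [-4.08  0.03 -0.02] turn [-0.002 -0.002  0.   ]
```

{"fn": "play_rows", "kwargs": {
  "gripper": [1, 1, 1, 1, 1, 1, 1, 1],
  "delta_pos": [
    [-0.8, 0, 0],
    [-1.8, 0, 0],
    [-2.5, 0, 0],
    [-3.1, 0, 0],
    [-3.7, 0, 0],
    [-4.3, 0, 0],
    [-4.9, 0, 0],
    [-4.9, 0, 0]
  ],
  "turn": [
    [0, 0, 0],
    [0, 0, 0],
    [0, 0, 0],
    [0, 0, 0],
    [0, 0, 0],
    [0, 0, 0],
    [0, 0, 0],
    [0, 0, 0]
  ]
}}

```text
time: 32.88
position: [0.421, -0.3591, 0.1402]
tool_rot: [0.69, 0.152, 0.691, -0.154]
ft_force: [0.4, 0.3, -0.9]
grip_width: 0.0374
grip_force: 34.9
```

{"fn": "play_rows", "kwargs": {
  "gripper": [1, 1, 1, 1, 1, 1, 1, 1, 1],
  "delta_pos": [
    [-0.6, 0, 0],
    [-1.2, 0, 0],
    [-1.8, 0, 0],
    [-2.4, 0, 0],
    [-2.8, 0, 0],
    [-3.1, 0, 0],
    [-3.3, 0, 0],
    [-3.4, 0, 0],
    [-3.4, 0, 0]
  ],
  "turn": [
    [0, 0, 0],
    [0, 0, 0],
    [0, 0, 0],
    [0, 0, 0],
    [0, 0, 0],
    [0, 0, 0],
    [0, 0, 0],
    [0, 0, 0],
    [0, 0, 0]
  ]
}}

```text
time: 34.0
position: [0.4211, -0.3591, 0.1066]
tool_rot: [0.69, 0.152, 0.691, -0.154]
ft_force: [0.3, 0.5, -0.9]
grip_width: 0.0372
grip_force: 34.9
```

{"fn": "play_rows", "kwargs": {
  "gripper": [1, 1, 1, 1],
  "delta_pos": [
    [-0.15, 0, 0],
    [-0.3, 0, 0],
    [-0.4, 0, 0],
    [-0.4, 0, 0]
  ],
  "turn": [
    [0, 0, 0],
    [0, 0, 0],
    [0, 0, 0],
    [0, 0, 0]
  ]
}}

```text
time: 34.5
position: [0.421, -0.3592, 0.1065]
tool_rot: [0.687, 0.152, 0.694, -0.154]
ft_force: [-0.1, -0.9, 9.9]
grip_width: 0.037
grip_force: 34.9
```

{"fn": "play_rows", "kwargs": {
  "gripper": [0, -0.38, -0.38, -0.38, -0.38, -0.38, -0.38, -0.38, -0.38, -0.38, -0.38],
  "delta_pos": [
    [0.1, 0, 0],
    [0.4, 0, 0],
    [0.4, 0, 0],
    [0.4, 0, -2],
    [0.6, 0, -5],
    [2, 0, -8],
    [7, 0, -9],
    [13, 0, -9],
    [18, 0, -9],
    [18, 0, -9],
    [18, 0, -9]
  ],
  "turn": [
    [0, 0, 0],
    [0, 0, 0],
    [0, 0, 0],
    [0, 0, 0],
    [0, 0, 0],
    [0, 0, 0],
    [0, 0, 0],
    [0, 0, 0],
    [0, 0, 0],
    [0, 0, 0],
    [0, 0, 0]
  ]
}}

```text
time: 35.88
position: [0.3386, -0.398, 0.2818]
tool_rot: [0.69, 0.152, 0.691, -0.153]
ft_force: [0.1, -0.4, -0.3]
grip_width: 0.0596
grip_force: 0.0
```

```bash
python3 - <<'E'
from m import *
import cv2
st()
S=robot.camera('scene');T=robot.camera('top')
a=cv2.resize(S['color'][90:250,170:390,::-1],(800,582),interpolation=cv2.INTER_CUBIC)
b=cv2.resize(T['color'][180:270,420:480,::-1],(200,300),interpolation=cv2.INTER_CUBIC); a[:300,600:]=b
cv2.imwrite('pics/fin.png',a)
E
```

```text
('time', 35.875)
('q', [-1.6651, 0.8115, 1.8185, 1.0988, 1.8216, -1.1179])
('position', [0.3386, -0.398, 0.2818])
('tool_rot', [0.6903, 0.1522, 0.6905, -0.1535])
('grip_width', 0.0596)
('grip_force', 0.0)
('ft_force', [0.114, -0.3592, -0.3005])
```

View pics/fin.png

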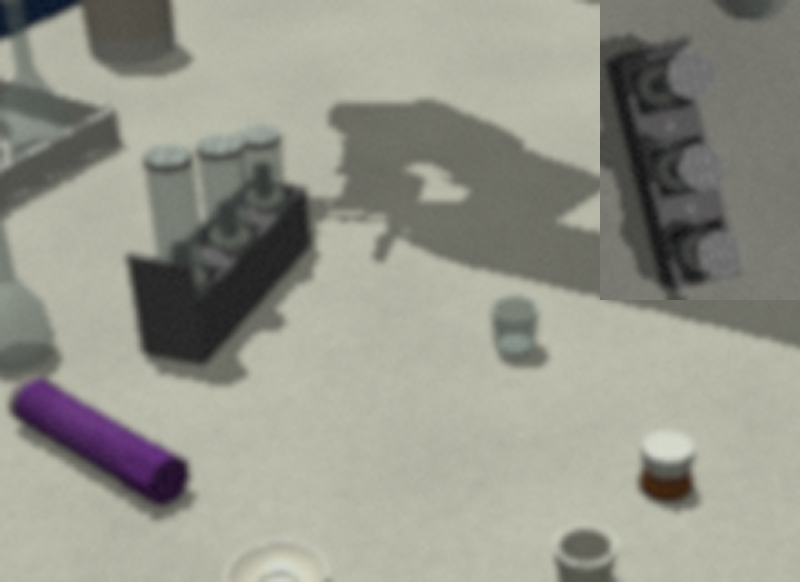

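The final picture shows all three lamps upright, windows up at (167,158), (220,148) and (261,138). The longest is by the plate. The beaker, jar, crucible, dish and purple look-alike haven't moved.

```bash
python3 -c "
from rig import robot
print(robot.hand_in())"
```

```text
the job is handed in; nothing more can be done
None
```

All three lamps stand base down on their well floors, longest next to the raised plate and shortest at the far end; the job was handed in at about 36 s of robot time. On the first try the long lamp's foot came down on the rim of its well at about 34 N, so I lifted it, corrected its position and lowered it in cleanly.

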